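Stack up a radio board with its heat spreader and shield cans

TASK

Build up the module on the black test plate: first the aluminium heat spreader, then on it the circuit board, components up and either way round, each centred and lengthwise on what is below. Then put the tall vented shield can over the board's finned heatsink, and last the low plain can, lengthwise, over its flat chips, each centred, square to the board and fully down on it. Let go of each piece before taking the next, and leave the reel, the little tin and the trimming screwdriver where they lie.

Things in the scene. Friction and masses are not known exactly. Their poses are not given: they have to be found in the camera images.
- plate: Black plastic test plate, fixed to the bench (it lies somewhere else at every start), a flat rectangle 140 (x) by 90 (y) by 10 mm high with a flat top. Origin: centre of its underside; x along its length, z up.
- slab: Heat spreader: a loose bare aluminium slab 120 (x) by 66 (y) by 14 mm thick, about 0.25 kg. Origin: centre of its underside; x along its length, z up. It can be gripped across its 66 mm width.
- board: Loose dark blue circuit board 150 (x) by 80 (y) by 4 mm, 0.12 kg, components up. Origin: centre of its underside, x lengthwise, z up. Fixed on it: a finned aluminium heatsink 34 x 34 x 24 mm high (top 28 mm above the origin) at x = -40, y = 0 mm, to hold it by, gripped across y; and two flat black chips, together 40 (x) by 20 by 6 mm high, at x = +38, y = 0. Centre of mass x = -19.
- tall_can: Tall shield can: loose square tin-plate box lying open side down, 56 x 56 x 34 mm high outside, walls and top 2 mm (inside 52 x 52 x 32), a grid of 16 dark vent holes on top; about 0.06 kg. Origin: centre of its open underside (rim); x, y along its sides, z up. It goes over the heatsink.
- low_can: Low shield can: loose oblong tin-plate box lying open side down, 64 (x) by 44 (y) by 18 mm high outside, walls and top 2 mm (inside 60 x 40 x 16), plain top; about 0.045 kg. Origin: centre of its open underside (rim); x lengthwise, z up. Gripped across its 44 mm width. It goes over the chips, lengthwise.
- reel: Bystander: grey flanged reel standing on its flange, 48 mm across, 26 mm high, loose. Origin: centre of its underside.
- tin: Bystander: small round lidded metal tin, 46 mm across, 22 mm high, loose. Origin: centre of its underside.
- trimmer: Bystander: small trimming screwdriver lying on the bench, 95 mm long, 14 mm thick, black handle, steel tip, loose. Origin: on the bench under the middle of its length; x along it, towards the tip.
There are look-alikes about, which are no part of the job. Of the things shaped like the slab, the aluminium one is meant. There is more than one size of the board; the job needs the smaller.

How it is judged:
By the outcome, as a careful person would: the job done as asked, in the order asked, and still so for the second after the job is handed in, with the robot touching nothing.
It also fails if it takes over 115 s, if anything falls off the work surface, if the arm or the gripper's body presses on something with over 40 N, if the wrist force passes 120 N, or if a joint passes its speed limit or range.

ROBOT

A 7-joint arm with a two-finger parallel gripper is mounted at the origin on the work surface. World frame = base frame: x ahead of the robot, y to its left, z up, the work surface at z = 0. Lengths are in m, angles in degrees, forces in N, time in s.
With the tool pointing down it reaches from about 0.425 to 0.875 m from the base axis. Payload 8.4 kg.
Tool frame: the origin (TCP) lies at the very end of the fingers, on their centre line; the grasp point (between the pads) lies 19 mm behind it (arm.hold_point_z is the distance from the TCP to the grasp point, in m); z points along the fingers, y is the line along which they close (so a half turn about z gives the same grasp; the last joint's range is limited). The gripper opens to 85 mm and grips with 20 to 120 N. Pads are 22 mm wide; open, the fingers measure 114 mm over their backs; the gripper's body (76 mm by 85 mm) begins 54 mm behind the grasp point. The pads swing forward as they close: fully open they stand 13 mm farther back than shut.
Start: joints at [65.764, 19.091, 2.286, 83.961, -0.768, 76.965, -3.352], TCP at [0.207, -0.616, 0.231] pointing down, gripper open.
Joint ranges: [-147.57, 147.57], [-21.85, 119.76], [-74.77, 79.35], [14.55, 137.4], [-85.83, 265.84], [4.83, 119.75], [-152.11, 152.11]. Speed limits (degrees/s): [127.2, 127.2, 159.86, 159.86, 180, 180, 180].

INTERFACE

Orientations are given as a 3x3 rotation matrix whose columns are the frame's x, y, z axes.
In Python, from rig import arm gives the robot as it stands.
- The arm moves only by the tool arm_command, never from a script. Its argument "commands" is text: rows parted by semicolons, each of 4 numbers parted by spaces: the shift along the tool's x, y, z in cm, then the turn about the tool's z in rad. In form: dx dy dz twist; .... A call has 1 to 8 rows; each row is the pose to reach, as a shift and turn from the pose commanded when the call began, along the tool's axes at that moment; what a row does not reach only later rows make up. A row lasts 1/10 s, in which the tool goes at most 50 mm and 8.59 degrees, less where a joint would pass 70% of its speed; a pose out of reach is approached as far as the arm can. A call with a gripper value outside its range is refused whole. "fingers" is the opening, from -1 (shut) to 1 (fully open), set as the call begins (left out, the last holds). The fingers move at their own pace and stop on an object; "squeeze" is the grip in N (left out, the last holds). Time passes only in rows, so rows that repeat a pose let the fingers close. It gives the time, the measured TCP pose, the force, the opening and the grip force at its end, in the units of the state.
- arm.get_obs(): the state, without advancing time (a new reading comes with each control period).
- arm.snapshot(name): name is "scene" or "side" or "wrist"; returns a dict with "color" (420x560x3 uint8, red, green, blue), "mtx" (3x3 intrinsics, pixels), "k1" (the pictures are not rectified: a ray, as slopes to the right and down, at radius r is drawn at 1 + k1 r^2 times it, then the intrinsics apply), "eye" and "orientation" of the camera in the world. Camera axes: x right, y down, z forward; pixel columns grow to the right and rows downward; lengths in m; the calibration is good to about 2 mm. A picture is of the moment at which its call begins. There is no depth.
- arm.hand_in(): hands the job in; it is judged then, once.
The state is a dict: "time": time; "joint_pos": joint angles; "joint_vel": joint speeds; "effort": joint torques, N m; "eef_pos": TCP position; "eef_rot": TCP orientation; "ft_force": force on the tool from outside, world axes, zero at the start; "torque": the same for the moment, N m; "opening": finger opening in m; "grasp_force": force on a finger pad.
Only numpy, scipy, OpenCV 4.12 (cv2) and the standard library are available. Lean on these libraries where they do the work, as an engineer would, in place of code of your own. Each camera call takes 0.05 s, during which the arm holds its last target. There are 200 camera calls.

## Working session

There is one attempt and no reset: what is moved stays moved. The work goes in short steps, Python scripts to look and compute and a tool call to move; the robot and the scene stay as the last step left them, time stands still between calls to the robot, and variables do not carry over. Pictures are saved under pics/ and viewed, at most 14 in all, crops included, and the job is handed in when it is done.

Besides the shell and the picture viewer there is one more tool, called after "Call:" by a JSON object that holds its "op" and its "data". arm_command: Moves the arm, as the interface text tells. Its arguments: {"type":"object","properties":{"commands":{"type":"string"},"fingers":{"type":"number"},"squeeze":{"type":"number"}},"required":["commands"]}

```bash
ls; mkdir -p pics; cat > h.py <<'E'
import numpy as np, cv2, pickle, sys
from rig import arm
def snap(n, save=None):
    s=arm.snapshot(n)
    if save: cv2.imwrite(f'pics/{save}.png', s['color'][:,:,::-1]); pickle.dump(s,open(f'pics/{save}.pkl','wb'))
    return s
def load(n): return pickle.load(open(f'pics/{n}.pkl','rb'))
def ray(s,uv):
    uv=np.asarray(uv,float).reshape(-1,1,2)
    p=cv2.undistortPoints(uv,np.array(s['mtx'],float),np.array([s['k1'],0,0,0,0.]),None,None).reshape(-1,2) 
    d=np.c_[p,np.ones(len(p))]@np.array(s['orientation']).T
    return np.array(s['eye']),d
def onz(s,uv,z):
    e,d=ray(s,uv); return e+d*((z-e[2])/d[:,2])[:,None]
def proj(s,P):
    c=(np.atleast_2d(P)-s['eye'])@np.array(s['orientation']); p=c[:,:2]/c[:,2:]; r2=(p**2).sum(1,keepdims=True)
    p=p*(1+s['k1']*r2); m=np.array(s['mtx']); return p@m[:2,:2].T+m[:2,2]
def tri(s1,uv1,s2,uv2):
    e1,d1=ray(s1,uv1); e2,d2=ray(s2,uv2); out=[]
    for a,b in zip(d1,d2):
        t=np.linalg.lstsq(np.c_[a,-b],e2-e1,rcond=None)[0]; out.append(np.r_[(e1+a*t[0]+e2+b*t[1])/2, np.linalg.norm(e1+a*t[0]-e2-b*t[1])])
    return np.array(out)
E
python3 - <<'E'
from h import *
np.set_printoptions(precision=4,suppress=True)
for n in('scene','side','wrist'):
    s=snap(n,n+'0'); print(n,s['eye'],s['orientation'],s['mtx'],s['k1'])
o=arm.get_obs(); print(o); print(arm.hold_point_z)
a=[cv2.imread(f'pics/{n}0.png') for n in('scene','side','wrist')]
E
```

```text
pics
scene [ 1.0909 -0.622   1.299 ] [[ 0.6661  0.633  -0.3945]
 [ 0.7458 -0.5588  0.3627]
 [ 0.0091 -0.5358 -0.8443]] [[537.3121   0.     277.9785]
 [  0.     537.3121 216.4301]
 [  0.       0.       1.    ]] 0.0038993863613755505
side [0.326  1.0983 1.099 ] [[-0.986  -0.0989  0.1344]
 [-0.1664  0.6456 -0.7453]
 [-0.0131 -0.7573 -0.653 ]] [[545.5423   0.     276.8433]
 [  0.     545.5423 205.0965]
 [  0.       0.       1.    ]] -0.04346807691457363
wrist [ 0.2694 -0.5957  0.373 ] [[ 0.3178 -0.9148 -0.2491]
 [-0.9481 -0.3073 -0.0811]
 [-0.0023  0.262  -0.9651]] [[301.886    0.     277.285 ]
 [  0.     301.886  208.4944]
 [  0.       0.       1.    ]] -0.043954391759926784
{'time': 0.15, 'joint_pos': array([65.7631, 19.1225,  2.2832, 83.9992, -0.7698, 76.9659, -3.3521]), 'joint_vel': array([-0.0258, -0.0648,  0.094 , -0.1878, -0.0241,  0.0032,  0.0495]), 'effort': array([  0.0033, -65.9042,   1.3677, -40.5874,   0.017 ,   0.0095,
        -0.    ]), 'eef_pos': array([ 0.2067, -0.6159,  0.2306]), 'eef_rot': array([[ 0.948 ,  0.3182, -0.0004],
       [ 0.3182, -0.948 ,  0.0012],
       [-0.    , -0.0013, -1.    ]]), 'ft_force': array([-0.5879,  0.1219,  0.1809]), 'torque': array([0.001 , 0.0252, 0.01  ]), 'grasp_force': 0.0, 'opening': 0.08526162482092854}
0.0187
```

View pics/scene0.png

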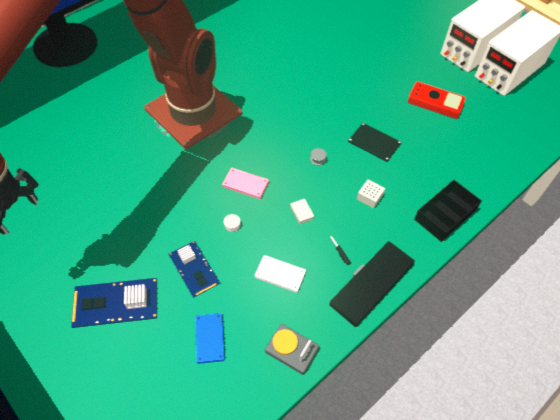

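View pics/side0.png

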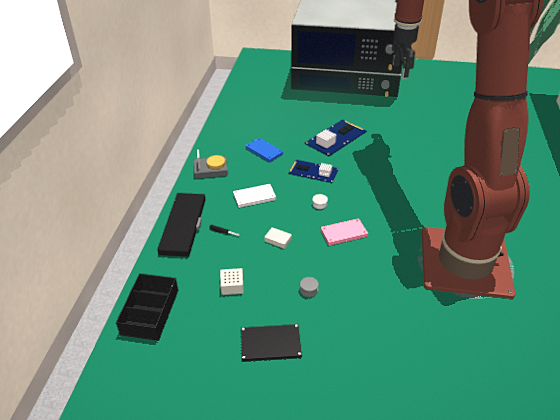

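Scene view candidates:
- **Slab:** white (280,273), blue (210,338) and pink (245,183). The white/bare one looks like the aluminium.
- **Board:** small (193,268), large (115,302). I take the small one.
- **Plate:** black (374,141). The keyboard-like block (372,283) and the black tray (448,210) are not it.
- **Low can:** (302,211).
- **Tall can:** vented, (371,193).
- **Bystanders:** reel/tin at (318,156) and (232,222), trimmer at (341,250).

Next I measure and make a close crop to check.

```bash
cat >> h.py <<'E'
def blob(s,uv,win=60,erode=0):
    c=cv2.cvtColor(s['color'],cv2.COLOR_RGB2HSV).astype(int); 
    green=(c[...,0]>68)&(c[...,0]<92)&(c[...,1]>130)
    m=(~green).astype(np.uint8); 
    m=cv2.morphologyEx(m,cv2.MORPH_OPEN,np.ones((2,2)))
    n,l=cv2.connectedComponents(m,connectivity=4)
    k=l[int(uv[1]),int(uv[0])]; b=(l==k).astype(np.uint8)
    return max(cv2.findContours(b,cv2.RETR_EXTERNAL,cv2.CHAIN_APPROX_NONE)[0],key=cv2.contourArea).reshape(-1,2)
def quad(s,uv,z,cnt=None):
    cnt=blob(s,uv) if cnt is None else cnt
    P=onz(s,cnt,z)[:,:2].astype(np.float32)
    return cv2.minAreaRect(P*1000)
E
python3 - <<'E'
from h import *
np.set_printoptions(precision=1,suppress=True)
sc,sd=load('scene0'),load('side0')
obj=dict(white=((280,273),(255,196),.014),blue=((210,338),(264,150),.014),pink=((245,183),(345,232),.014),plate=((374,141),(271,343),.01),small=((193,285),(300,170),.004),large=((110,315),(330,147),.004),low=((302,211),(278,238),.018),tall=((371,193),(231,282),.034),reel=((318,156),(309,287),.026),tin=((232,222),(320,201),.022),trim=((341,250),(222,231),.01))
for k,(a,b,z) in obj.items():
    for n,s,uv in(('sc',sc,a),('sd',sd,b)):
        c,wh,an=quad(s,uv,z); print(k,n,np.array(c),np.array(wh),round(an,1), s['color'][uv[1],uv[0]])
ims=[cv2.resize(s['color'][y-32:y+33,x-45:x+46][:,:,::-1],(400,286),interpolation=cv2.INTER_CUBIC) for s,(x,y) in((sc,(280,273)),(sc,(193,268)),(sc,(302,211)),(sc,(374,141)))]
cv2.imwrite('pics/c1.png',np.vstack([np.hstack(ims[:2]),np.hstack(ims[2:])]))
E
```

```text
white sc [ 630.2 -184.9] [126.7  76. ] 27.0 [255 255 255]
white sd [ 623. -173.] [125.6  86.1] 26.5 [254 254 253]
blue sc [ 645.8 -433.2] [ 69.5 124.4] 54.5 [ 46 152 251]
blue sd [ 638.3 -419.8] [ 81.2 136.5] 54.1 [ 62 127 240]
pink sc [342.7 -64.3] [129.6  79.7] 26.8 [255 209 235]
pink sd [337.  -52.1] [129.   82.3] 26.6 [255 198 226]
plate sc [483.7 342.8] [140.1  92.6] 13.3 [44 66 55]
plate sd [479.7 349.7] [139.2  94.8] 13.2 [64 62 61]
small sc [ 462.3 -344.6] [ 80.1 150.8] 79.6 [ 33  74 133]
small sd [ 457.3 -343.9] [ 93.8 152.5] 79.9 [19 36 80]
large sc [ 404.3 -556. ] [213.5 113.9] 55.3 [ 36  68 132]
large sd [ 401.8 -552.3] [219.  118.1] 55.1 [ 12  40 108]
low sc [526.6  -8.9] [52.7 77. ] 71.7 [253 253 245]
low sd [519.9   5.3] [64.1 75.5] 71.2 [252 250 241]
tall sc [620.2 172.8] [65.9 81.3] 15.3 [247 245 232]
tall sd [608.  198.5] [58.7 89.2] 14.0 [255 253 244]
reel sc [419.7 159.1] [46.7 64.2] 38.9 [176 185 173]
reel sd [408.7 180.4] [46.5 67.1] 7.7 [171 169 167]
tin sc [ 428.3 -183. ] [50.3 56.2] 50.3 [253 252 245]
tin sd [ 418.5 -163.8] [45.9 70.6] 6.7 [252 250 241]
trim sc [683. -15.] [12.1 96. ] 75.9 [58 84 68]
trim sd [680.1  -4.4] [18.5 97.5] 75.0 [30 23 27]
```

View pics/c1.png

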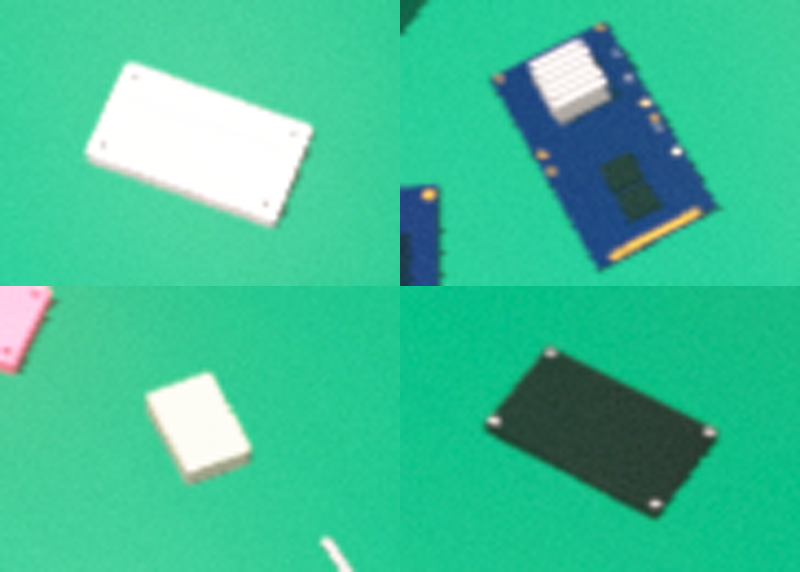

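Slab, board, low can and plate choices confirmed: the bare white-metal slab at (280,273), the small board with heatsink at (193,268) and the black plate at (374,141). Next I go above the slab.

```bash
cat >> h.py <<'E'
def to(x,y,z,yaw,o=None):
    o=o or arm.get_obs(); R=np.array(o['eef_rot']); d=R.T@(np.array([x,y,z])-o['eef_pos'])*100
    cur=np.degrees(np.arctan2(R[1,0],R[0,0])); tw=(yaw-cur+90)%180-90
    print('shift cm',d.round(2),'twist',round(-np.radians(tw),4),'curyaw',round(cur,2),'tcp',np.array(o['eef_pos']).round(4),'t',o['time'],'q7',o['joint_pos'][6].round(1))
E
python3 -c "
from h import *
to(.627,-.18,.23,27)"
```

```text
shift cm [ 53.71 -27.95   0.1 ] twist -0.1474 curyaw 18.55 tcp [ 0.2067 -0.6159  0.2306] t 0.15 q7 -3.4
```

Call:
{"op": "arm_command", "data": {"commands": "4.5 -2.3 0 -0.01;9 -4.6 0 -0.03;13.4 -7 0 -0.05;18 -9.3 0 -0.07;22.4 -11.7 0 -0.09;26.8 -14 0 -0.11;31.3 -16.3 0 -0.13;35.8 -18.7 0 -0.148"}}

```text
time: 0.95
eef_pos: [0.485, -0.3262, 0.2313]
eef_rot: [[0.891, 0.455, -0.0], [0.455, -0.891, -0.0], [-0.0, 0.0, -1.0]]
ft_force: [1.2, -1.3, 0.0]
opening: 0.0855
grasp_force: 0.0
```

```bash
python3 -c "
from h import *
snap('wrist','w_board')"
```

Call:
{"op": "arm_command", "data": {"commands": "4.8 -1.6 0 0;9.6 -3.2 0 0;14.5 -4.9 0 0;19.3 -6.5 0 0;19.3 -6.5 0 0;19.3 -6.5 0 0", "fingers": 0.72}}

```text
time: 1.6
eef_pos: [0.627, -0.1803, 0.2305]
eef_rot: [[0.889, 0.457, -0.001], [0.457, -0.889, 0.001], [-0.0, -0.001, -1.0]]
ft_force: [-0.1, -1.1, -1.0]
opening: 0.0733
grasp_force: 0.0
```

```bash
python3 -c "
from h import *
s=snap('wrist','w_slab');o=arm.get_obs();to(.627,-.18,.23,27);print(o['opening'])
cv2.imwrite('pics/two.png',np.hstack([cv2.resize(cv2.imread('pics/w_board.png'),(400,300)),cv2.resize(cv2.imread('pics/w_slab.png'),(400,300))]))
"
```

```text
shift cm [ 0.19 -0.18  0.07] twist 0.0011 curyaw 27.06 tcp [ 0.6261 -0.1824  0.2307] t 1.65 q7 -55.2
0.0731244296362904
```

View pics/two.png

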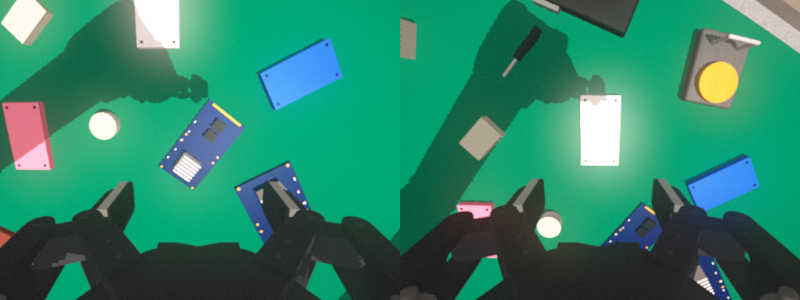

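```bash
cat >> h.py <<'E'
def sub(s,poly,win=4):
    """refine quad corners: fit lines to contour points near each edge (poly = contour) """
    r=cv2.boxPoints(cv2.minAreaRect(poly.astype(np.float32)))
    q=cv2.approxPolyDP(poly.reshape(-1,1,2).astype(np.int32),0.08*cv2.arcLength(poly.reshape(-1,1,2).astype(np.int32),True),True).reshape(-1,2).astype(float)
    if len(q)!=4: q=r.astype(float)
    L=[]
    for i in range(4):
        a,b=q[i],q[(i+1)%4]; t=(b-a)/np.linalg.norm(b-a); n=np.array([-t[1],t[0]])
        d=poly-a; u=d@t; v=d@n; k=(abs(v)<win)&(u>.12*np.linalg.norm(b-a))&(u<.88*np.linalg.norm(b-a))
        vx,vy,x,y=cv2.fitLine(poly[k].astype(np.float32),cv2.DIST_HUBER,0,.01,.01).ravel(); L.append(np.cross([x,y,1],[x+vx,y+vy,1]))
    c=[np.cross(L[i-1],L[i]) for i in range(4)]
    return np.array([p[:2]/p[2] for p in c])
def cmask(m,uv):
    n,l=cv2.connectedComponents(m.astype(np.uint8),connectivity=4); b=(l==l[int(uv[1]),int(uv[0])]).astype(np.uint8)
    return max(cv2.findContours(b,cv2.RETR_EXTERNAL,cv2.CHAIN_APPROX_NONE)[0],key=cv2.contourArea).reshape(-1,2).astype(float)
def rect(s,q,z):
    P=onz(s,q,z)[:,:2]*1000; e=[np.linalg.norm(P[i]-P[i-1]) for i in range(4)]
    # long axis direction
    v=(P[1]-P[0])+(P[2]-P[3]); w=(P[2]-P[1])+(P[3]-P[0]); lv=v if np.linalg.norm(v)>np.linalg.norm(w) else w
    print('c',P.mean(0).round(1),'sides',np.round(e,1),'ang',round(np.degrees(np.arctan2(lv[1],lv[0]))%180,2)); return P
E
python3 - <<'E'
from h import *
np.set_printoptions(precision=4,suppress=True)
w,sc,sd=load('w_slab'),load('scene0'),load('side0')
def m(s,v=235,sat=40):
    c=cv2.cvtColor(s['color'],cv2.COLOR_RGB2HSV); return (c[...,1]<sat)&(c[...,2]>v)
Q={}
for n,s,uv in(('w',w,(280,182)),('sc',sc,(280,270)),('sd',sd,(255,193))):
    q=sub(s,cmask(m(s),uv)); Q[n]=q; print(n,q.round(1).tolist()); rect(s,q,.014)
def match(a,b,sa,sb):  # order b like a by nearest world xy
    A=onz(sa,a,.014);B=onz(sb,b,.014); return b[[np.argmin(np.linalg.norm(B-p,axis=1)) for p in A]]
for n,s in(('sc',sc),('sd',sd)): print(n,tri(w,Q['w'],s,match(Q['w'],Q[n],w,s)))
print('wrist pose',w['eye'],w['orientation'])
E
```

```text
w [[308.9, 131.6], [251.7, 145.4], [253.6, 231.0], [305.7, 231.0]]
c [ 624.7 -185.1] sides [121.4  68.2 105.7  65.6] ang 27.01
sc [[263.8, 255.1], [254.2, 275.1], [296.4, 290.3], [304.9, 269.8]]
c [ 624.9 -183.9] sides [118.6  65.1 119.1  64.3] ang 26.73
sd [[274.6, 196.1], [269.4, 183.7], [233.2, 191.2], [238.1, 204.0]]
c [ 629.3 -183.4] sides [117.2  64.3 118.9  64.4] ang 27.24
sc [[ 0.6956 -0.1862  0.0187  0.0045]
 [ 0.6573 -0.1299  0.0093  0.0113]
 [ 0.5587 -0.1818  0.015   0.0014]
 [ 0.5881 -0.2401  0.0153  0.0027]]
sd [[ 0.6968 -0.1855  0.0136  0.0015]
 [ 0.6604 -0.1309  0.0137  0.0155]
 [ 0.5615 -0.1807  0.0157  0.0038]
 [ 0.5898 -0.2397  0.0143  0.0012]]
wrist pose [ 0.686 -0.151  0.373] [[ 0.4572 -0.858  -0.2342]
 [-0.8894 -0.4417 -0.118 ]
 [-0.0022  0.2622 -0.965 ]]
```

Call:
{"op": "arm_command", "data": {"commands": "0 0.2 4 0;0 0.2 8 0;0 0.2 12 0;0 0.2 16 0;0 0.2 19 0;0 0.2 19 0;0 0.2 19 0;0 0.2 19 0"}}

```text
time: 2.45
eef_pos: [0.6284, -0.1852, 0.0438]
eef_rot: [[0.891, 0.453, 0.003], [0.453, -0.891, -0.001], [0.002, 0.002, -1.0]]
ft_force: [0.7, -0.2, 0.3]
opening: 0.0735
grasp_force: 0.0
```

```bash
python3 -c "
from h import *
to(.627,-.184,0.0,27);s=snap('wrist','w1');to(.627,-.184,0.0,27);print(arm.get_obs()['ft_force'])"
```

```text
shift cm [-0.08 -0.18  4.38] twist -0.0007 curyaw 26.96 tcp [ 0.6284 -0.1852  0.0438] t 2.45 q7 -57.5
shift cm [-0.1  -0.17  4.39] twist -0.0004 curyaw 26.98 tcp [ 0.6286 -0.185   0.0439] t 2.5 q7 -57.5
[ 0.15463942 -0.66086141  0.54891841]
```

View pics/w1.png

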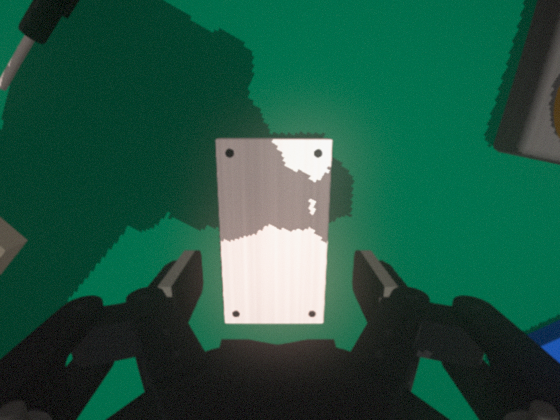

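The slab fills (216,139)-(332,138)-(325,323)-(226,323) and lies between the open fingers, which are centred at about column 278.

```bash
python3 -c "
from h import *
w=load('w1');P=rect(w,np.array([[216,139],[332,138],[325,323],[226,323]]),.014);print(P.round(1));o=arm.get_obs();c=P.mean(0)/1000
to(c[0],c[1],-.004,27)"
```

```text
c [ 628.  -184.4] sides [119.   64.9 119.6  65.8] ang 27.26
[[ 666.1 -128.3]
 [ 695.9 -185.9]
 [ 589.8 -241.1]
 [ 560.  -182.4]]
shift cm [-0.04 -0.09  4.79] twist -0.0004 curyaw 26.98 tcp [ 0.6286 -0.185   0.0439] t 2.5 q7 -57.5
```

Call:
{"op": "arm_command", "data": {"commands": "0 -0.1 2 -0.003;0 -0.1 3.5 -0.003;0 -0.1 4.0 -0.003;0 -0.1 4.3 -0.003;0 -0.1 4.3 -0.003"}}

```text
time: 3.0
eef_pos: [0.6269, -0.1832, -0.0016]
eef_rot: [[0.889, 0.457, 0.0], [0.457, -0.889, 0.0], [0.0, -0.0, -1.0]]
ft_force: [0.1, -0.2, -0.1]
opening: 0.0738
grasp_force: 0.0
```

Call:
{"op": "arm_command", "data": {"commands": "0 0 0.15 0;0 0 0.3 0;0 0 0.3 0;0 0 0.3 0"}}

```text
time: 3.4
eef_pos: [0.6269, -0.1832, -0.0045]
eef_rot: [[0.889, 0.457, 0.0], [0.457, -0.889, -0.0], [0.0, 0.0, -1.0]]
ft_force: [-0.2, 0.0, 0.3]
opening: 0.0734
grasp_force: 0.0
```

Call:
{"op": "arm_command", "data": {"commands": "0 0 0 0;0 0 0 0;0 0 0 0;0 0 0 0;0 0 0 0", "fingers": 0.3, "squeeze": 45}}

```text
time: 3.9
eef_pos: [0.6271, -0.1832, -0.0041]
eef_rot: [[0.889, 0.457, 0.001], [0.457, -0.889, -0.0], [0.0, 0.0, -1.0]]
ft_force: [-1.5, 0.6, 5.9]
opening: 0.0646
grasp_force: 51.3
```

Call:
{"op": "arm_command", "data": {"commands": "0 0 -1 0;0 0 -4 0;0 0 -8 0;0 0 -12 0;0 0 -12 0"}}

```text
time: 4.4
eef_pos: [0.6301, -0.1837, 0.1221]
eef_rot: [[0.889, 0.457, 0.009], [0.457, -0.889, -0.002], [0.007, 0.006, -1.0]]
ft_force: [0.4, -0.4, -2.6]
opening: 0.065
grasp_force: 51.5
```

```bash
python3 -c "
from h import *
s=snap('wrist','w2');to(.484,.343,.12,13.2);o=arm.get_obs();print(o['ft_force'],o['opening'],o['grasp_force'])"
```

```text
shift cm [ 11.21 -53.43  -0.28] twist 0.2444 curyaw 27.2 tcp [ 0.6286 -0.1835  0.1187] t 4.45 q7 -56.3
[ 0.22100535  0.19137824 -3.16352508] 0.0648561301904266 51.4289116859436
```

View pics/w2.png

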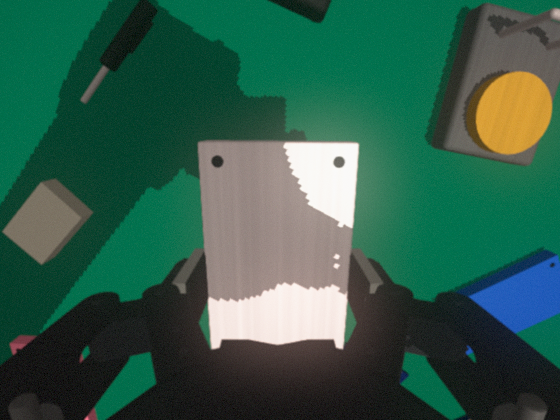

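Slab is held square, with its near end at row 347 and its far edge at row 142. Now to a viewing pose behind the plate.

```bash
python3 -c "
from h import *
to(.345,.31,.16,13.2)"
```

```text
shift cm [ -2.65 -56.83  -4.35] twist 0.2444 curyaw 27.2 tcp [ 0.6286 -0.1835  0.1187] t 4.45 q7 -56.3
```

Call:
{"op": "arm_command", "data": {"commands": "-0.2 -4.5 -0.5 0.02;-0.4 -9 -1 0.04;-0.6 -13.5 -1.5 0.06;-0.8 -18 -2 0.08;-1 -22.5 -2.5 0.1;-1.2 -27 -3 0.12;-1.5 -31.5 -3.5 0.14;-1.7 -36 -4 0.16"}}

```text
time: 5.25
eef_pos: [0.4449, 0.1301, 0.1541]
eef_rot: [[0.951, 0.309, -0.002], [0.309, -0.951, -0.001], [-0.002, 0.0, -1.0]]
ft_force: [0.5, -0.2, -2.5]
opening: 0.0649
grasp_force: 51.5
```

Call:
{"op": "arm_command", "data": {"commands": "0 -4.5 0 0.02;0 -9 0 0.04;0 -13.5 0 0.06;0 -18 0 0.08;0 -18 0 0.08;0 -18 0 0.08"}}

```text
time: 5.85
eef_pos: [0.39, 0.3008, 0.154]
eef_rot: [[0.972, 0.235, -0.002], [0.235, -0.972, -0.001], [-0.003, 0.0, -1.0]]
ft_force: [1.1, -0.8, -3.3]
opening: 0.0649
grasp_force: 51.7
```

```bash
python3 -c "
from h import *
s=snap('wrist','w3');to(.484,.343,.12,13.2);o=arm.get_obs();print(o['ft_force'],o['opening'],o['grasp_force'])"
```

```text
shift cm [10.09 -2.04  3.38] twist 0.005 curyaw 13.49 tcp [0.3907 0.2997 0.1541] t 5.9 q7 -123.3
[ 0.96494878  0.25691301 -2.70362218] 0.06485341185438738 51.67511165142059
```

View pics/w3.png

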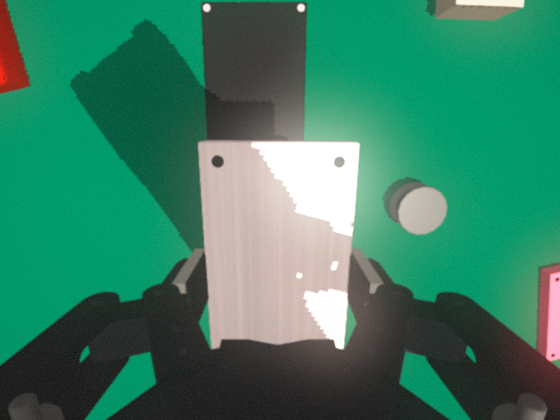

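Plate's far edge is at (202,2)-(306,4), dark against green, with the held slab in front.

```bash
cat > m.py <<'E'
from h import *
np.set_printoptions(precision=1,suppress=True)
def edge(img_bin,pts0,pts1,r=8,n=40):
    """subpixel edge along the segment: max gradient of grey across it"""
    a,b=np.array(pts0,float),np.array(pts1,float);t=(b-a)/np.linalg.norm(b-a);nn=np.array([-t[1],t[0]]);P=[]
    g=cv2.GaussianBlur(img_bin.astype(np.float32),(3,3),0)
    for f in np.linspace(0,1,n):
        c=a+(b-a)*f; o=np.arange(-r,r+.1,.5); x=(c+o[:,None]*nn).astype(np.float32)
        v=cv2.remap(g,x[:,0].reshape(1,-1),x[:,1].reshape(1,-1),cv2.INTER_LINEAR,borderMode=cv2.BORDER_REPLICATE).ravel(); d=abs(np.gradient(v)); k=d>.5*d.max(); P.append(c+nn*(o[k]*d[k]).sum()/d[k].sum())
    vx,vy,x,y=cv2.fitLine(np.array(P,np.float32),cv2.DIST_HUBER,0,.01,.01).ravel(); return np.cross([x,y,1],[x+vx,y+vy,1])
def X(l,m): p=np.cross(l,m); return p[:2]/p[2]
def corners(s,q,ch=None,m=.15,r=6):
    g=s['color'].mean(2) if ch is None else s['color'][...,ch]; q=np.array(q,float)
    L=[edge(g,q[i]+(q[(i+1)%4]-q[i])*m,q[(i+1)%4]-(q[(i+1)%4]-q[i])*m,r) for i in range(4)]
    return np.array([X(L[i-1],L[i]) for i in range(4)])
E
python3 - <<'E'
from m import *
w,sc,sd=load('w3'),load('scene0'),load('side0')
G=w['color'][...,1]
l=edge(G,(203,20),(205,90));r=edge(G,(305,20),(303,125));f=edge(G,(215,3),(295,3),3)
a,b=X(l,f),X(r,f); A=onz(w,[a,b],.01)[:,:2]*1000; print('far',a,b,A,np.linalg.norm(A[1]-A[0]))
Lp=onz(w,[X(l,[0,1,-90]),X(r,[0,1,-90])],.01)[:,:2]*1000; 
for p,q in zip(A,Lp): print('ang',np.degrees(np.arctan2(*(p-q)[::-1])))
ang=np.radians(13.3); u=np.array([np.cos(ang),np.sin(ang)]); print('centre',A.mean(0)-70*u)
o=arm.get_obs(); z=o['eef_pos'][2]+.018
q=onz(w,[(200,142),(358,142)],z)[:,:2]*1000; print('slab far',q,np.linalg.norm(q[1]-q[0])); R=o['eef_rot'][:2,:2]
print('slab centre in tool',R.T@(q.mean(0)-60*R[:,0]-o['eef_pos'][:2]*1000))
Q={}
for n,s,uv in(('sc',sc,(374,141)),('sd',sd,(271,343))):
    b=blob(s,uv).astype(float); q=sub(s,b); q=corners(s,q,1); Q[n]=q;print(n,q); rect(s,q,.01)
B=onz(sd,Q['sd'],.01);Aq=onz(sc,Q['sc'],.01); k=[np.argmin(np.linalg.norm(B-p,axis=1)) for p in Aq]
print(tri(sc,Q['sc'],sd,Q['sd'][k])*1000)
E
```

```text
far [200.4   1.7] [306.4   1.7] [[539.2 403.3]
 [559.8 316.1]] 89.61554127020773
ang 13.315890319948211
ang 13.380948072512702
centre [481.4 343.6]
slab far [[441.2 344.8]
 [456.2 282.7]] 63.91846370176905
slab centre in tool [-0.3 -0.2]
sc [[362.4 122.2]
 [346.7 141. ]
 [386.7 161.9]
 [401.9 141.9]]
c [481.  341.8] sides [142.1  96.3 142.   97.3] ang 13.36
sd [[297.8 323.8]
 [240.5 327.2]
 [241.2 361.2]
 [301.8 357.6]]
c [482.6 348.2] sides [ 96.5 140.   96.2 140.2] ang 13.12
[[401.4 375.7   6.3   4.5]
 [423.6 281.5   6.6   5.2]
 [561.2 313.9   6.4   3.4]
 [539.2 408.4   7.    2.6]]
```

Call:
{"op": "arm_command", "data": {"commands": "4 -0.8 0 0.002;8 -1.6 1 0.002;9.86 -2.15 4 0.002;9.86 -2.15 8 0.002;9.86 -2.15 11 0.002;9.86 -2.15 11 0.002;9.86 -2.15 11 0.002"}}

```text
time: 6.6
eef_pos: [0.4825, 0.3431, 0.0453]
eef_rot: [[0.973, 0.229, -0.001], [0.229, -0.973, -0.001], [-0.001, 0.001, -1.0]]
ft_force: [0.3, 0.3, -1.8]
opening: 0.0649
grasp_force: 52.0
```

```bash
python3 -c "
from h import *
to(.4814,.3436,.007,13.35);s=snap('wrist','w4');to(.4814,.3436,.007,13.35)"
```

```text
shift cm [-0.09 -0.08  3.83] twist -0.0015 curyaw 13.27 tcp [0.4825 0.3431 0.0453] t 6.6 q7 -130.1
shift cm [-0.19 -0.    3.96] twist -0.0013 curyaw 13.27 tcp [0.4832 0.344  0.0466] t 6.65 q7 -130.1
```

```bash
cat > cmp.py <<'E'
from m import *
w=load('w4'); o=arm.get_obs(); T=o['eef_pos'];R=o['eef_rot'][:2,:2]
for k in range(1):
    pl=np.array([.4814,.3436]);a=np.radians(13.33);U=np.array([[np.cos(a),-np.sin(a)],[np.sin(a),np.cos(a)]])
    px=proj(w,np.c_[[pl+U@v for v in ([.07,.045],[.07,-.045])],[.01,.01]]); print('plate far expected',px)
    px2=proj(w,np.c_[[T[:2]+R@np.array(v) for v in ([.06,-.033],[.06,.033])],[T[2]+.018]*2]); print('slab exp',px2)
cv2.imwrite('pics/w4c.png',cv2.resize(w['color'][40:300,120:440,::-1],(640,520)))
E
python3 cmp.py
```

```text
plate far expected [[195.7 121.7]
 [353.8 121.4]]
slab exp [[191.6 140.4]
 [356.4 140.3]]
```

View pics/w4c.png

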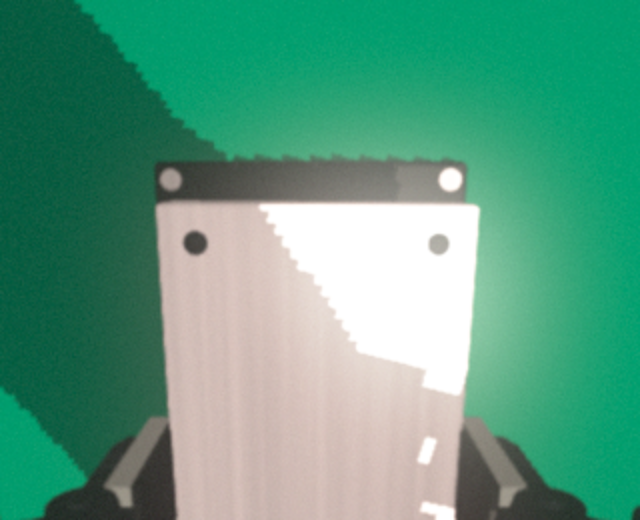

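In the crop, the plate's far edge spans columns 155-467 and the slab's 157-480, so the slab must go about 2 mm left as it goes down.

Call:
{"op": "arm_command", "data": {"commands": "-0.12 -0.18 1 0;-0.12 -0.18 2 0;-0.12 -0.18 2.8 0;-0.12 -0.18 3.2 0;-0.12 -0.18 3.4 0;-0.12 -0.18 3.5 0;-0.12 -0.18 3.5 0"}}

```text
time: 7.35
eef_pos: [0.4808, 0.3458, 0.0104]
eef_rot: [[0.973, 0.231, 0.0], [0.231, -0.973, 0.0], [0.0, -0.0, -1.0]]
ft_force: [-0.1, 0.2, -2.8]
opening: 0.0644
grasp_force: 52.0
```

Call:
{"op": "arm_command", "data": {"commands": "0 0 0.1 0;0 0 0.2 0;0 0 0.3 0;0 0 0.3 0"}}

```text
time: 7.75
eef_pos: [0.4807, 0.3457, 0.0072]
eef_rot: [[0.973, 0.231, -0.0], [0.231, -0.973, -0.0], [-0.0, 0.0, -1.0]]
ft_force: [-0.4, -0.1, -3.1]
opening: 0.0647
grasp_force: 52.0
```

Call:
{"op": "arm_command", "data": {"commands": "0 0 0.05 0;0 0 0.1 0;0 0 0.15 0;0 0 0.15 0"}}

```text
time: 8.15
eef_pos: [0.4807, 0.3458, 0.0059]
eef_rot: [[0.973, 0.231, 0.0], [0.231, -0.973, 0.0], [0.0, -0.0, -1.0]]
ft_force: [-0.8, -0.9, -1.1]
opening: 0.0644
grasp_force: 52.1
```

Call:
{"op": "arm_command", "data": {"commands": "0 0 0.05 0;0 0 0.1 0;0 0 0.1 0"}}

```text
time: 8.45
eef_pos: [0.4807, 0.3458, 0.0059]
eef_rot: [[0.973, 0.231, 0.0], [0.231, -0.973, -0.0], [0.0, 0.0, -1.0]]
ft_force: [-4.7, -4.6, 10.4]
opening: 0.0644
grasp_force: 53.5
```

```bash
python3 -c "
from m import *
w=snap('wrist','w5');o=arm.get_obs();print(o['eef_pos'])
pl=np.array([.4814,.3436]);a=np.radians(13.33);U=np.array([[np.cos(a),-np.sin(a)],[np.sin(a),np.cos(a)]])
print('plate far exp',proj(w,np.c_[[pl+U@v for v in ([.07,.045],[.07,-.045])],[.01,.01]]))
print('slab ideal',proj(w,np.c_[[pl+U@v for v in ([.06,.033],[.06,-.033],[0,.033],[0,-.033])],[.024]*4]))
cv2.imwrite('pics/w5c.png',cv2.resize(w['color'][60:300,120:440,::-1],(800,600)))
"
```

```text
[0.5 0.3 0. ]
plate far exp [[179.4 117.6]
 [382.6 117.6]]
slab ideal [[199.9 141.9]
 [362.9 141.9]
 [208.8 276.3]
 [353.2 276.2]]
```

View pics/w5c.png

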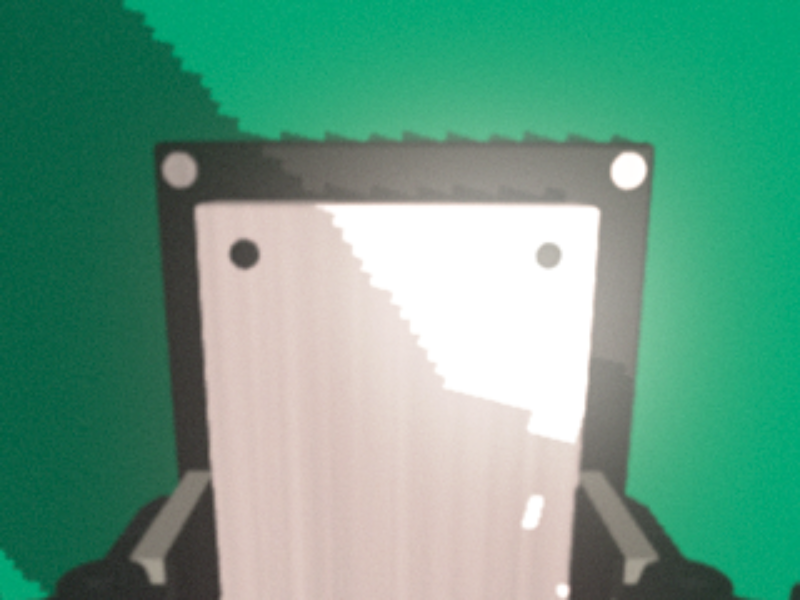

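Resting, 10 N. The plate spans columns 156-653 and the slab 195-600 in the crop, so the slab sits about 1.2 mm left. I lift a hair, shift and set down.

Call:
{"op": "arm_command", "data": {"commands": "0 0 -0.2 0;0 0 -0.35 0;0 0.12 -0.35 0;0 0.12 -0.35 0;0 0.12 -0.2 0;0 0.12 -0.05 0;0 0.12 0 0;0 0.12 0 0"}}

```text
time: 9.3
eef_pos: [0.481, 0.3445, 0.0058]
eef_rot: [[0.973, 0.231, 0.0], [0.231, -0.973, -0.001], [0.0, 0.001, -1.0]]
ft_force: [-3.9, -4.3, 11.6]
opening: 0.0647
grasp_force: 53.6
```

Call:
{"op": "arm_command", "data": {"commands": "0 0 0 0;0 0 0 0;0 0 0 0;0 0 0 0", "fingers": 0.9}}

```text
time: 9.7
eef_pos: [0.481, 0.3446, 0.0047]
eef_rot: [[0.973, 0.231, -0.0], [0.231, -0.973, 0.0], [-0.0, -0.0, -1.0]]
ft_force: [-0.3, 0.2, 0.7]
opening: 0.0815
grasp_force: 0.0
```

Call:
{"op": "arm_command", "data": {"commands": "0 0 -3 0;0 0 -7 0;0 0 -11 0;0 0 -15 0;0 0 -17 0;0 0 -17 0;0 0 -17 0"}}

```text
time: 10.4
eef_pos: [0.481, 0.3445, 0.1747]
eef_rot: [[0.973, 0.231, 0.0], [0.231, -0.973, 0.0], [0.0, 0.0, -1.0]]
ft_force: [0.8, 0.6, -1.2]
opening: 0.0815
grasp_force: 0.0
```

```bash
python3 -c "
from m import *
w=snap('wrist','w6');o=arm.get_obs()
pl=np.array([.4814,.3436]);a=np.radians(13.33);U=np.array([[np.cos(a),-np.sin(a)],[np.sin(a),np.cos(a)]])
V=[[1,1],[1,-1],[-1,-1],[-1,1]]
p=proj(w,np.c_[[pl+U@(np.array(v)*[.07,.045]) for v in V],[.01]*4]);s=proj(w,np.c_[[pl+U@(np.array(v)*[.06,.033]) for v in V],[.024]*4]);print(p,s)
cv2.imwrite('pics/w6c.png',cv2.resize(w['color'][90:330,120:440,::-1],(800,600)))
to(.46,-.345,.2,0)
"
```

```text
[[232.  122.7]
 [323.5 122.6]
 [318.6 254.5]
 [236.9 254.5]] [[242.9 133.3]
 [312.7 133.3]
 [309.3 251.1]
 [246.3 251.1]]
shift cm [-17.9  66.6  -2.6] twist 0.2327 curyaw 13.33 tcp [0.5 0.3 0.2] t 10.45 q7 -125.9
```

View pics/w6c.png

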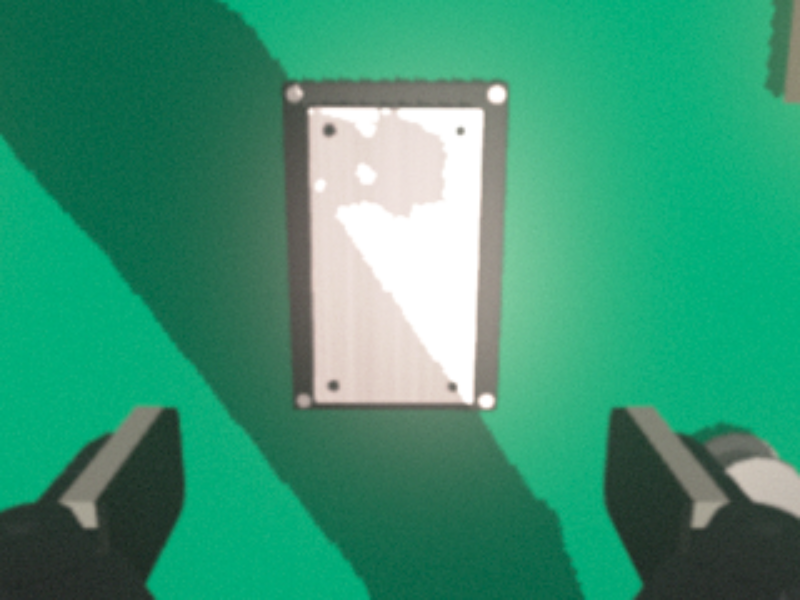

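Slab well centred: the crop shows the plate at columns 284-506 and the slab at 307-484, within about 0.3 mm. Now the board.

```bash
python3 - <<'E'
from m import *
w,sc=load('w_board'),load('scene0')
c=w['color'].astype(int)
m=(c[...,2]>c[...,1]+15)&(c[...,2]>c[...,0]+15)
m=cv2.morphologyEx(m.astype(np.uint8),cv2.MORPH_CLOSE,np.ones((9,9)))
b=cmask(m,(282,210)); q=cv2.boxPoints(cv2.minAreaRect(b.astype(np.float32))); print(q); q2=sub(w,b,6); print(q2); rect(w,q2,.004)
h=onz(w,[(262,234)],.028)[0]; print('hs',h*1000); 
R=arm.get_obs()['eef_rot']
np.set_printoptions(precision=4); to(.425,-.335,.2,-10.4)
E
```

```text
[[220.4 230. ]
 [292.8 138.4]
 [343.3 178.4]
 [270.9 269.9]]
[[289.7 142.5]
 [222.2 231.6]
 [270.5 265.4]
 [339.7 182.3]]
c [ 457.  -344.2] sides [ 79.1 142.5  78.7 142.3] ang 169.6
hs [ 423.1 -337.3   28. ]
shift cm [-21.08  64.8   -2.56] twist 0.4142 curyaw 13.33 tcp [0.4807 0.3442 0.1739] t 10.45 q7 -125.9
```

Call:
{"op": "arm_command", "data": {"commands": "-0.5 4.5 -0.5 0.02;-1 9 -1 0.05;-2 13.5 -1.5 0.08;-3 18 -2 0.11;-4 22.5 -2.5 0.14;-5 27 -2.5 0.17;-6.5 31.5 -2.5 0.2;-8 36 -2.5 0.23", "fingers": 0.3}}

```text
time: 11.25
eef_pos: [0.4851, -0.0262, 0.1985]
eef_rot: [[1.0, 0.001, -0.002], [0.001, -1.0, 0.0], [-0.002, -0.0, -1.0]]
ft_force: [1.5, 0.5, -0.8]
opening: 0.0554
grasp_force: 0.0
```

```bash
python3 -c "
from h import *
to(.425,-.335,.15,-10.4)"
```

```text
shift cm [-6.04 30.88  4.85] twist 0.1829 curyaw 0.08 tcp [ 0.4851 -0.0262  0.1985] t 11.25 q7 -92.9
```

Call:
{"op": "arm_command", "data": {"commands": "-1 4.5 0.5 0.03;-2 9 1 0.06;-2.9 13.5 2 0.09;-3.8 18 3 0.12;-4.7 22.5 4 0.15;-5.5 27 4.8 0.18;-6 30.9 4.8 0.18;-6 30.9 4.8 0.18"}}

```text
time: 12.05
eef_pos: [0.4237, -0.3386, 0.1497]
eef_rot: [[0.983, -0.184, -0.004], [-0.184, -0.983, -0.0], [-0.003, 0.001, -1.0]]
ft_force: [0.2, 0.0, 1.2]
opening: 0.0557
grasp_force: 0.0
```

Call:
{"op": "arm_command", "data": {"commands": "0 0 0 0;0 0 0 0;0 0 0 0"}}

```text
time: 12.35
eef_pos: [0.4275, -0.3318, 0.1515]
eef_rot: [[0.985, -0.174, -0.0], [-0.174, -0.985, 0.001], [-0.0, -0.001, -1.0]]
ft_force: [0.3, -0.2, -0.2]
opening: 0.0555
grasp_force: 0.0
```

```bash
python3 -c "
from h import *
w=snap('wrist','w7');to(.425,-.335,.15,-10.4)"
```

```text
shift cm [-0.2   0.34  0.17] twist 0.0064 curyaw -10.03 tcp [ 0.4275 -0.332   0.1517] t 12.4 q7 -68.1
```

View pics/w7.png

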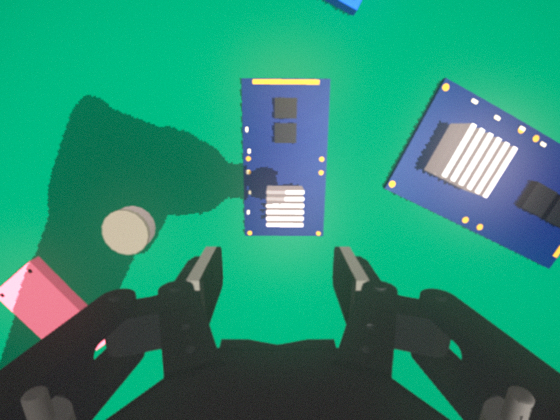

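Board corners are at (240,78), (331,79), (325,237) and (245,236), with the heatsink at (285,207) and the gold edge and chips at the far end. The right-hand board is the larger look-alike.

```bash
python3 - <<'E'
from m import *
w=load('w7')
q=corners(w,[(240,78),(331,79),(325,237),(245,236)],1,.08,5); print(q); P=rect(w,q,.004)
f,n=P[:2].mean(0),P[2:].mean(0);u=(f-n)/np.linalg.norm(f-n);a=np.degrees(np.arctan2(u[1],u[0])); c=P.mean(0); h=c-40*u; print(a,c,h)
print('hs top by view',onz(w,[(285,207)],.028)*1000)
np.set_printoptions(precision=4); to(h[0]/1000,h[1]/1000,.01,a)
# height of the board: triangulate with w_board
E
```

```text
[[240.3  80.4]
 [329.9  81.5]
 [322.7 235.4]
 [245.1 235.2]]
c [ 458.4 -344.7] sides [147.7  80.6 147.1  79.2] ang 169.84
-10.157119576346547 [ 458.4 -344.7] [ 419.1 -337.7]
hs top by view [[ 421.6 -338.4   28. ]]
shift cm [-0.73  0.71 14.17] twist 0.0022 curyaw -10.03 tcp [ 0.4275 -0.332   0.1517] t 12.4 q7 -68.1
```

Call:
{"op": "arm_command", "data": {"commands": "-0.3 0.4 3 0.002;-0.54 0.68 7 0.002;-0.54 0.68 9 0.002;-0.54 0.68 9 0.002;-0.54 0.68 9 0.002"}}

```text
time: 12.9
eef_pos: [0.4211, -0.3386, 0.0625]
eef_rot: [[0.984, -0.177, 0.0], [-0.177, -0.984, 0.0], [0.0, -0.0, -1.0]]
ft_force: [0.1, -0.3, -0.0]
opening: 0.0557
grasp_force: 0.0
```

```bash
python3 -c "
from m import *
w=snap('wrist','w8');to(.421,-.338,.011,-10.15)
cv2.imwrite('pics/w8c.png',cv2.resize(w['color'][90:330,120:440,::-1],(640,480)))
"
```

```text
shift cm [-0.1 -0.1  5.2] twist -0.0013 curyaw -10.22 tcp [ 0.4 -0.3  0.1] t 12.95 q7 -68.0
```

View pics/w8c.png

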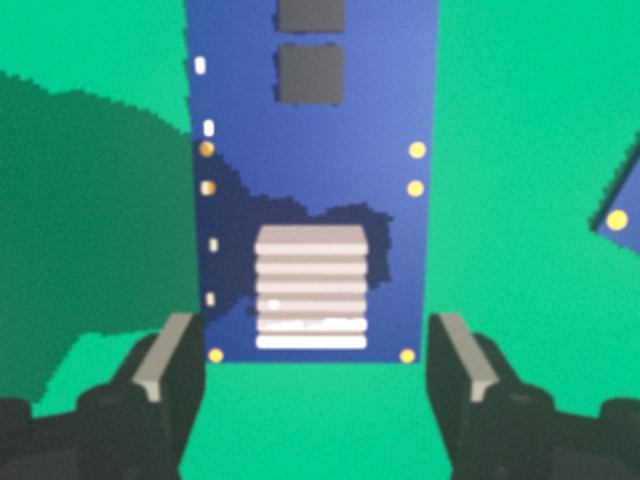

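Heatsink is at crop columns 257-366, midway between the fingers to within 1 mm. Descend and grip.

Call:
{"op": "arm_command", "data": {"commands": "-0.05 -0.1 2 0;-0.05 -0.1 4 0;-0.05 -0.1 4.8 0;-0.05 -0.1 5.15 0;-0.05 -0.1 5.15 0"}}

```text
time: 13.45
eef_pos: [0.4207, -0.3382, 0.011]
eef_rot: [[0.984, -0.178, 0.001], [-0.178, -0.984, -0.0], [0.001, 0.0, -1.0]]
ft_force: [-0.8, 0.3, 0.0]
opening: 0.0554
grasp_force: 0.0
```

Call:
{"op": "arm_command", "data": {"commands": "0 0 0 0;0 0 0 0;0 0 0 0;0 0 0 0;0 0 0 0;0 0 0 0", "fingers": -0.5, "squeeze": 50}}

```text
time: 14.05
eef_pos: [0.421, -0.3385, 0.0116]
eef_rot: [[0.984, -0.178, 0.002], [-0.178, -0.984, -0.001], [0.002, 0.001, -1.0]]
ft_force: [-0.8, 0.2, 6.9]
opening: 0.0328
grasp_force: 51.0
```

Call:
{"op": "arm_command", "data": {"commands": "0 0 -1 0;0 0 -3 0;0 0 -6 0;0 0 -10 0;0 0 -14 0;0 0 -15 0;0 0 -15 0;0 0 -15 0"}}

```text
time: 14.85
eef_pos: [0.4196, -0.3376, 0.1593]
eef_rot: [[0.984, -0.178, -0.001], [-0.178, -0.984, 0.001], [-0.001, -0.001, -1.0]]
ft_force: [-0.1, -0.3, -1.2]
opening: 0.0327
grasp_force: 50.2
```

```bash
python3 -c "
from m import *
w=snap('wrist','w9');o=arm.get_obs();print(o['opening'],o['grasp_force'],o['ft_force'],o['torque'])
pl=np.array([.4814,.3436]);a=np.radians(13.33);u=np.array([np.cos(a),np.sin(a)]);p=pl-.04*u
np.set_printoptions(precision=4);print(p);to(p[0],p[1],.16,13.33)
"
```

```text
0.03224510855845103 50.16863286495209 [-0.4 -0.9 -2.1] [-0. -0.  0.]
[0.4425 0.3344]
shift cm [ -9.7  -66.51  -0.03] twist -0.4119 curyaw -10.27 tcp [ 0.4193 -0.3374  0.1587] t 14.9 q7 -67.3
```

View pics/w9.png

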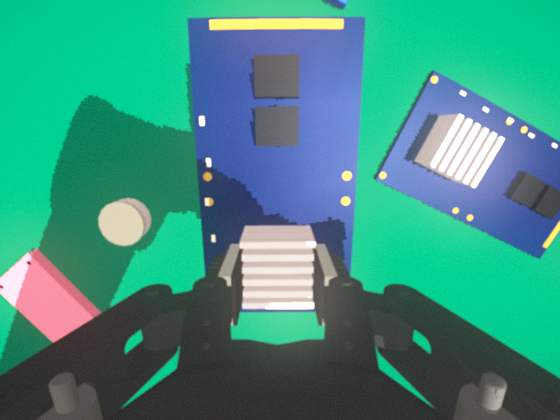

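Board held level-looking, with far corners at (188,18) and (365,18). Now I compute its offset in the tool frame.

```bash
cat > hb.py <<'E'
from m import *
def held(name,zrel=-.0073):
    w=load(name);E=np.array(w['eye']);Rw=np.array(w['orientation'])
    c=w['color'].astype(int);g=(c[...,2]-c[...,1]).clip(-60,60)+60
    l=edge(g,(190,35),(201,170),7);r=edge(g,(364,35),(356,140),7);G=w['color'][...,1];f=edge(G,(200,17.5),(350,17.5),6)
    q=np.array([X(l,f),X(r,f),X(r,[0,1,-140]),X(l,[0,1,-140])]);print(q)
    o=arm.get_obs();T=o['eef_pos'];R=o['eef_rot'][:2,:2]
    P=(onz(w,q,T[2]+zrel)[:,:2]-T[:2])@R*1000;print(P)
    d1=P[0]-P[3];d2=P[1]-P[2];a=np.degrees([np.arctan2(d1[1],d1[0]),np.arctan2(d2[1],d2[0])]);af=np.degrees(np.arctan2(*(P[1]-P[0])))
    print('edge angs in tool',a,'far edge',af,'width',np.linalg.norm(P[1]-P[0])); return P
if __name__=='__main__': held('w9')
E
python3 hb.py
```

```text
[[186.7  18.5]
 [365.   17.6]
 [358.6 140. ]
 [194.4 140. ]]
[[114.2 -39.9]
 [114.5  40.2]
 [ 60.4  40.5]
 [ 60.4 -39.7]]
edge angs in tool [-0.2 -0.4] far edge 0.19921611058149424 width 80.06780563585508
```

Call:
{"op": "arm_command", "data": {"commands": "0 -4.5 -0.5 -0.03;0 -9 -1 -0.06;0 -13.5 -1.5 -0.09;-0.5 -18 -2 -0.12;-1 -22.5 -2 -0.15;-1.5 -27 -2 -0.18;-2 -31.5 -2 -0.21;-2.5 -36 -2 -0.24"}}

```text
time: 15.7
eef_pos: [0.4587, 0.0224, 0.1788]
eef_rot: [[0.998, 0.062, -0.002], [0.062, -0.998, 0.0], [-0.002, -0.0, -1.0]]
ft_force: [0.5, -0.2, -1.2]
opening: 0.0329
grasp_force: 50.1
```

```bash
python3 -c "
from h import *
to(.4425,.3344,.15,13.33)"
```

```text
shift cm [  0.32 -31.24   2.89] twist -0.1708 curyaw 3.54 tcp [0.4587 0.0224 0.1788] t 15.7 q7 -94.7
```

Call:
{"op": "arm_command", "data": {"commands": "0 -4.5 0.5 -0.02;0 -9 1 -0.04;0 -13.5 1.5 -0.07;0.1 -18 2 -0.1;0.2 -22.5 2.5 -0.13;0.3 -27 2.9 -0.15;0.37 -31.3 2.9 -0.166;0.37 -31.3 2.9 -0.166"}}

```text
time: 16.5
eef_pos: [0.4411, 0.3394, 0.1496]
eef_rot: [[0.972, 0.233, -0.004], [0.233, -0.972, 0.003], [-0.003, -0.004, -1.0]]
ft_force: [0.3, 0.4, -1.3]
opening: 0.033
grasp_force: 50.3
```

Call:
{"op": "arm_command", "data": {"commands": "0 0 2 0;0 0 5 0;0 0 7.5 0;0 0 7.5 0;0 0 7.5 0"}}

```text
time: 17.0
eef_pos: [0.4438, 0.333, 0.0757]
eef_rot: [[0.974, 0.225, -0.002], [0.225, -0.974, -0.001], [-0.002, 0.0, -1.0]]
ft_force: [-1.0, -0.3, -0.8]
opening: 0.0328
grasp_force: 50.3
```

```bash
python3 -c "
from h import *
to(.4430,.3351,.0353,13.05)
w=snap('wrist','w10')
cv2.imwrite('pics/w10c.png',cv2.resize(w['color'][0:330,60:500,::-1],(800,600)))
to(.4430,.3351,.0353,13.05)"
```

```text
shift cm [-0.02 -0.23  4.04] twist -0.0008 curyaw 13.0 tcp [0.4438 0.333  0.0757] t 17.0 q7 -130.9
shift cm [-0.11 -0.19  4.15] twist -0.0009 curyaw 13.0 tcp [0.4445 0.3335 0.0768] t 17.05 q7 -130.9
```

View pics/w10c.png

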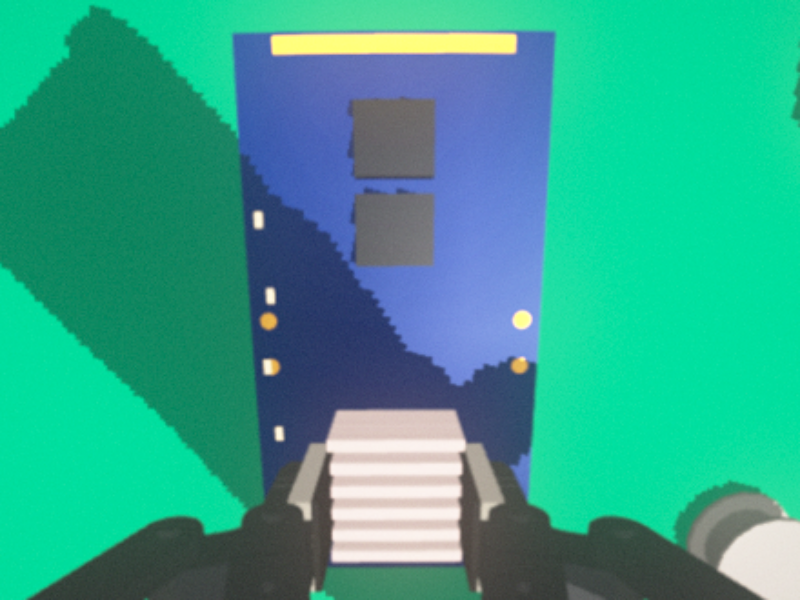

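Board is level and hides the plate from here (board columns 233-555). I lower it by the numbers.

Call:
{"op": "arm_command", "data": {"commands": "-0.05 -0.2 1.5 -0.001;-0.05 -0.2 2.8 -0.001;-0.05 -0.2 3.4 -0.001;-0.05 -0.2 3.6 -0.001;-0.05 -0.2 3.6 -0.001;-0.05 -0.2 3.6 -0.001"}}

```text
time: 17.65
eef_pos: [0.4437, 0.3354, 0.0406]
eef_rot: [[0.974, 0.226, 0.0], [0.226, -0.974, 0.0], [0.0, -0.0, -1.0]]
ft_force: [-0.8, -0.5, -1.2]
opening: 0.033
grasp_force: 50.4
```

```bash
python3 -c "
from h import *
w=snap('wrist','w11');to(.4430,.3351,.0353,13.05)"; python3 -c "
from hb import *
held('w11')"
```

```text
shift cm [-0.09  0.01  0.55] twist 0.0 curyaw 13.05 tcp [0.4438 0.3354 0.0408] t 17.7 q7 -132.9
[[187.   18.5]
 [365.3  17.2]
 [358.8 140. ]
 [194.9 140. ]]
[[113.4 -39.8]
 [113.9  40. ]
 [ 59.8  40.3]
 [ 59.8 -39.5]]
edge angs in tool [-0.3 -0.3] far edge 0.3235412641285242 width 79.7745131682597
```

Call:
{"op": "arm_command", "data": {"commands": "-0.06 0 0.2 0;-0.06 0 0.4 0;-0.06 0 0.5 0;-0.06 0 0.55 0;-0.06 0 0.55 0"}}

```text
time: 18.2
eef_pos: [0.443, 0.335, 0.0356]
eef_rot: [[0.974, 0.226, 0.0], [0.226, -0.974, -0.001], [0.0, 0.001, -1.0]]
ft_force: [-4.4, -3.9, 7.9]
opening: 0.0331
grasp_force: 51.6
```

Call:
{"op": "arm_command", "data": {"commands": "0 0 0.05 0;0 0 0.1 0;0 0 0.1 0"}}

```text
time: 18.5
eef_pos: [0.4429, 0.335, 0.0355]
eef_rot: [[0.974, 0.226, 0.001], [0.226, -0.974, -0.001], [0.0, 0.001, -1.0]]
ft_force: [-7.6, -6.8, 21.7]
opening: 0.0328
grasp_force: 53.1
```

Call:
{"op": "arm_command", "data": {"commands": "0 0 -0.1 0;0 0 -0.1 0;0 0 -0.1 0;0 0 -0.1 0", "fingers": 0.3}}

```text
time: 18.9
eef_pos: [0.4429, 0.335, 0.0347]
eef_rot: [[0.974, 0.226, -0.0], [0.226, -0.974, -0.0], [-0.0, -0.0, -1.0]]
ft_force: [-0.3, -0.3, -0.0]
opening: 0.0556
grasp_force: 0.0
```

Call:
{"op": "arm_command", "data": {"commands": "0 0 -2 0;0 0 -5 0;0 0 -9 0;1 0 -13 0;2 0 -17 0;2 0 -18 0;2 0 -18 0;2 0 -18 0"}}

```text
time: 19.7
eef_pos: [0.4618, 0.3391, 0.2135]
eef_rot: [[0.974, 0.226, -0.001], [0.226, -0.974, -0.001], [-0.002, 0.001, -1.0]]
ft_force: [-0.1, -1.1, -0.5]
opening: 0.0555
grasp_force: 0.0
```

```bash
python3 -c "
from m import *
w=snap('wrist','w12');sc=snap('scene','sc12');sd=snap('side','sd12')
pl=np.array([.4814,.3436]);a=np.radians(13.33);U=np.array([[np.cos(a),-np.sin(a)],[np.sin(a),np.cos(a)]])
V=[[1,1],[1,-1],[-1,-1],[-1,1]]
for s in(w,sc,sd):
  p=proj(s,np.c_[[pl+U@(np.array(v)*[.075,.04]) for v in V],[.028]*4]);print('ideal',p.tolist());q=corners(s,p,1,.1,5);print(q);P=(onz(s,q,.028)[:,:2]-pl)@U*1000;print(P.mean(0),'ang',np.degrees(np.arctan2(*(P[0]+P[1]-P[2]-P[3])[::-1])), 'err',(P-np.array(V)*[75,40]).tolist())
A=np.hstack([cv2.resize(w['color'][60:270,150:430,::-1],(400,300)),cv2.resize(sd['color'][310:385,220:320,::-1],(400,300))])
cv2.imwrite('pics/w12c.png',A);cv2.imwrite('pics/w12d.png',w['color'][:,:,::-1])
"
```

```text
ideal [[237.58651823182328, 97.7429587632781], [315.2890599760043, 97.31855970912581], [311.8355865955757, 234.7080266248141], [242.54682590711732, 235.03561677596494]]
[[235.1  99.6]
 [317.9  99.3]
 [314.2 235. ]
 [241.  235.1]]
[-1.  -0.3] ang 0.16304634110886765 err [[-1.8368908727346422, 2.643362102554434], [-1.9071044675710738, -2.7269673356931676], [-0.3574592525990852, -2.750672936834569], [-0.06878454169790871, 1.822798089627561]]
ideal [[403.34895284692607, 140.1373100320351], [390.9296036781103, 156.7383655180635], [348.2538705225052, 134.81912003403528], [361.23010108058423, 119.11359471705852]]
[[402.7 138.5]
 [389.6 158.3]
 [349.1 135. ]
 [361.9 122.1]]
[ 1.3 -3. ] ang 1.2103695797435559 err [[-4.860574510127748, 4.822591650135081], [-0.34613276586449615, -7.804002139713681], [2.482549359184361, 0.7070652406434021], [8.03062935054939, -9.69476795909009]]
ideal [[239.45465712341564, 352.3820826484962], [238.966029259159, 324.09528752174936], [301.047529332294, 320.3039447624833], [304.4541554582242, 348.280924528034]]
[[239.9 354.3]
 [240.8 323.7]
 [300.6 321.6]
 [303.8 349.7]]
[-0.5  3. ] ang -0.6154146817214219 err [[-0.9495454564908101, 5.150886595076557], [-4.404482630312401, -0.8141500859432327], [1.5671726663627652, 3.7095521832953082], [1.8560375422198945, 3.755331936654386]]
```

View pics/w12c.png

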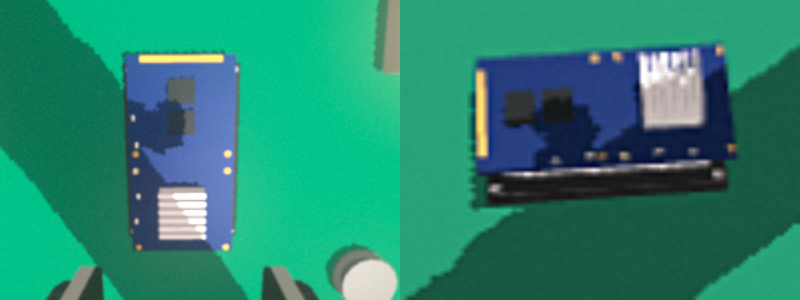

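The board is centred within about 0.5 mm, with the plate rim showing evenly on both sides. I have already viewed 15 pictures, one over the allowed 14, so I will work only from numbers from here. Next is the tall can.

```bash
python3 -c "
from h import *
to(.548,.168,.2,15)"
```

```text
shift cm [ 4.55 18.61  1.32] twist -0.0337 curyaw 13.07 tcp [0.4617 0.339  0.2131] t 19.85 q7 -126.0
```

Call:
{"op": "arm_command", "data": {"commands": "1.1 4.6 0.3 -0.01;2.2 9.2 0.6 -0.02;3.4 14 1 -0.03;4.5 18.6 1.3 -0.034;4.5 18.6 1.3 -0.034;4.5 18.6 1.3 -0.034;4.5 18.6 1.3 -0.034", "fingers": 0.8}}

```text
time: 20.55
eef_pos: [0.5474, 0.1698, 0.2013]
eef_rot: [[0.966, 0.26, -0.001], [0.26, -0.966, 0.001], [-0.001, -0.001, -1.0]]
ft_force: [0.2, 0.1, 0.1]
opening: 0.0767
grasp_force: 0.0
```

```bash
cat > can.py <<'E'
from m import *
def can(name,guess,z,hs):
    w=load(name); uv=proj(w,[guess])[0]; print('uv',uv)
    c=cv2.cvtColor(w['color'],cv2.COLOR_RGB2HSV).astype(int)
    m=~((c[...,0]>68)&(c[...,0]<95)&(c[...,1]>90)); m=cv2.morphologyEx(m.astype(np.uint8),cv2.MORPH_CLOSE,np.ones((7,7)))
    k=cmask(m,uv); print('area',cv2.contourArea(k.astype(np.float32)),'bbox',k.min(0),k.max(0))
    q=sub(w,k,4); q=corners(w,q,1,.15,4); print(q); P=rect(w,q,z); return P
E
python3 -c "
from can import *
w=snap('wrist','w13');print(arm.get_obs()['eef_pos']*1000)
can('w13',[.612,.185,.034],.034,0)"
```

```text
[547.4 170.2 201.6]
uv [279.1 126.3]
area 3895.5 bbox [238.  93.] [313. 160.]
[[253.6  94.9]
 [253.  153.6]
 [310.4 155.1]
 [313.1  95.6]]
c [613.7 181.9] sides [57.8 56.6 58.3 57.4] ang 103.99
```

```bash
python3 -c "
from h import *
to(.6137,.1819,.08,14)"
```

```text
shift cm [ 6.71  0.6  12.15] twist 0.0198 curyaw 15.14 tcp [0.5474 0.1702 0.2016] t 20.6 q7 -103.8
```

Call:
{"op": "arm_command", "data": {"commands": "2 0.2 4 0.005;4 0.4 8 0.01;6 0.6 11 0.02;6.7 0.6 12 0.02;6.7 0.6 12 0.02;6.7 0.6 12 0.02;6.7 0.6 12 0.02"}}

```text
time: 21.3
eef_pos: [0.6148, 0.1808, 0.084]
eef_rot: [[0.971, 0.24, 0.003], [0.24, -0.971, 0.001], [0.003, 0.0, -1.0]]
ft_force: [-0.3, 0.5, -0.4]
opening: 0.0768
grasp_force: 0.0
```

```bash
python3 -c "
from can import *
w=snap('wrist','w14');np.set_printoptions(precision=4)
can('w14',[.6137,.1819,.034],.034,0)
to(.6137,.1819,.006,14)
s=w['color'].mean(2); print(s[200:340:6,190:370:8].astype(int))"
```

```text
uv [274.601  229.4896]
area 8240.0 bbox [219. 179.] [318. 290.]
[[317.7686 179.7027]
 [231.0246 180.0891]
 [234.2885 268.0189]
 [316.2665 268.0614]]
c [616.3 182.4] sides [62.4 56.  62.1 57.4] ang 14.31
shift cm [-0.1  -0.16  7.79] twist -0.002 curyaw 13.89 tcp [0.6149 0.1806 0.0839] t 21.35 q7 -108.8
[[ 73  72  82  81  89  94 192 193 192 194 196 196 198 251 195 196 152 132
  130 124 124 118 115]
 [ 73  77  81  86  94  94 190 116 155 160 130 185 108 213 102 198 150 139
  135 130 123 122 114]
 [ 71  80  82  88  94 102 193 197 197 202 201 201 202 201 200 202 155 140
  139 132 127 124 117]
 [ 74  75  84  90  95 107 196 195 215 202 199 205 197 205 175 201 153 146
  141 133 132 128 118]
 [ 76  76  85  92  95 127 193 197 252 254 247 251 230 255 217 202 154 149
  145 138 129 123 118]
 [ 78  83  90  95  97 107 227 254 254 254 254 254 254 254 254 254 156 150
  144 137 134 127 117]
 [ 76  82  88  93  97 111 254 253 230 254 205 255 204 255 178 254 154 153
  146 142 134 125 122]
 [ 76  83  93  93 103 107 254 254 254 254 254 254 254 254 255 254 155 154
  147 141 132 128 123]
 [ 77  82  88  95 101
[... 831 characters left out ...]
126 124 120 109  50]
 [ 44  72  71  79  80  82  89  88 130 130 132 135 133 134 133 129 125 126
  126 116 115 121  51]
 [ 53  68  68  69  81  84  84  86 128 127 126 129 130 127 131 129 122 122
  118 117 114 113  48]
 [ 71  65  65  73  76  76  83  81 107 121 120 123 127 125 122 126 121 121
  120 112 105 113 110]
 [ 62  61  65  69  72  74  73  78  74 117 118 116 119 118 119 118 115 115
  112 114 106 115 103]
 [ 66  64  66  67  70  73  69  73  77 114 119 117 119 117 114 119 117 113
  108 110 103 102 103]
 [ 63  63  65  63  69  65  68  65  71 115 107 111 112 110 109 107 113 106
  111 109 105 108  67]
 [ 40  61  67  65  61  61  70  65  68 103 103 106 110 109 112 103 106  98
   98 105 101 101  48]]
```

Call:
{"op": "arm_command", "data": {"commands": "-0.1 -0.14 3 -0.003;-0.1 -0.14 5.5 -0.003;-0.1 -0.14 7 -0.003;-0.1 -0.14 7.7 -0.003;-0.1 -0.14 7.7 -0.003"}}

```text
time: 21.85
eef_pos: [0.6131, 0.1811, 0.0048]
eef_rot: [[0.97, 0.242, -0.0], [0.242, -0.97, -0.0], [-0.0, -0.0, -1.0]]
ft_force: [0.6, 0.4, 0.2]
opening: 0.077
grasp_force: 0.0
```

Call:
{"op": "arm_command", "data": {"commands": "0 0 0 0;0 0 0 0;0 0 0 0;0 0 0 0;0 0 0 0", "fingers": 0, "squeeze": 25}}

```text
time: 22.35
eef_pos: [0.6142, 0.1815, 0.0063]
eef_rot: [[0.97, 0.242, 0.002], [0.242, -0.97, 0.001], [0.002, 0.0, -1.0]]
ft_force: [-1.0, -0.7, 7.5]
opening: 0.0553
grasp_force: 27.5
```

Call:
{"op": "arm_command", "data": {"commands": "0 0 -2 0;0 0 -5 0;0 0 -9 0;0 0 -13 0;0 0 -13 0;0 0 -13 0"}}

```text
time: 22.95
eef_pos: [0.6139, 0.1814, 0.1362]
eef_rot: [[0.97, 0.242, 0.003], [0.242, -0.97, 0.0], [0.003, 0.0, -1.0]]
ft_force: [0.2, -0.7, -0.5]
opening: 0.0555
grasp_force: 26.9
```

```bash
python3 -c "
from can import *
np.set_printoptions(precision=4,suppress=True)
w=snap('wrist','w15');o=arm.get_obs();T=o['eef_pos'];print(o['opening'],o['grasp_force'])
g=np.r_[T[:2],T[2]+.028]
uv=proj(w,[g])[0];print(uv)
R=o['eef_rot']; V=[[.028,-.028],[.028,.028],[-.028,.028],[-.028,-.028]]
p=proj(w,[g+R@np.r_[v,0] for v in V]);print(p)
G=w['color'].mean(2);print(G[int(uv[1]),200:360:3].astype(int));print(G[190:330:3,int(uv[0])+14].astype(int))
to(.4422,.3344,.13,13.4)"
```

```text
0.05552650997351692 26.862213984131813
[276.3785 287.6179]
[[207.3068 225.7283]
 [345.3331 225.7244]
 [337.6396 341.9423]
 [215.2984 341.8897]]
[ 81  62  57  54 122 186 188 187 189 188 189 185 188 187 190 189 191 192
 194 194 196 196 195 194 197 197 195 197 198 196 197 196 197 197 198 196
 194 194 198 195 194 198 196 193 194 194 194 188  82  80  80  80 156 176]
[116 119 118 121 121 149 147 150 147 147 150 146 187 190 189 193 191 190
 194  73  72  73  73 184 194 192 191 101  81  85  80 185 194 196 197  98
  99  99 154 254 254 254 213 111 112 113 254]
shift cm [-12.86 -19.03   0.47] twist 0.0108 curyaw 14.02 tcp [0.6131 0.1809 0.1347] t 23.0 q7 -107.5
```

Call:
{"op": "arm_command", "data": {"commands": "-2.6 -3.8 0 0.005;-5.2 -7.6 0 0.01;-7.8 -11.4 0 0.01;-10.4 -15.2 0 0.01;-12.9 -19 0 0.011;-12.9 -19 0 0.011;-12.9 -19 0 0.011;-12.9 -19 0 0.011"}}

```text
time: 23.8
eef_pos: [0.4425, 0.333, 0.1339]
eef_rot: [[0.973, 0.23, -0.001], [0.23, -0.973, -0.001], [-0.001, 0.001, -1.0]]
ft_force: [0.5, -0.3, -0.5]
opening: 0.0557
grasp_force: 26.9
```

```bash
python3 -c "
from h import *
to(.4422,.3344,.07,13.4)"
```

```text
shift cm [ 0.01 -0.15  6.39] twist -0.0013 curyaw 13.32 tcp [0.4425 0.333  0.1339] t 23.8 q7 -128.0
```

Call:
{"op": "arm_command", "data": {"commands": "0 -0.12 2 -0.001;0 -0.12 4.5 -0.001;0 -0.12 6.2 -0.001;0 -0.12 6.2 -0.001;0 -0.12 6.2 -0.001"}}

```text
time: 24.3
eef_pos: [0.4424, 0.3346, 0.0727]
eef_rot: [[0.973, 0.231, -0.001], [0.231, -0.973, -0.0], [-0.001, 0.0, -1.0]]
ft_force: [-0.6, 0.2, -0.0]
opening: 0.0554
grasp_force: 26.9
```

```bash
cat > chk.py <<'E'
from m import *
np.set_printoptions(precision=2,suppress=True)
import sys
def chk(name):
    w=snap('wrist',name); o=arm.get_obs();T=o['eef_pos'];R=o['eef_rot']
    pl=np.array([.4814,.3436]);a=np.radians(13.33);U=np.array([[np.cos(a),-np.sin(a)],[np.sin(a),np.cos(a)]])
    e=lambda v,z:proj(w,[np.r_[pl+U@np.array(v),z]])[0]
    c=w['color'].astype(int);g=(c[...,2]-c[...,1]).clip(-40,40)+40;G=w['color'][...,1]
    l=edge(g,e([.065,.04],.028),e([.01,.04],.028),6);r=edge(g,e([.065,-.04],.028),e([.01,-.04],.028),6);f=edge(G,e([.075,.03],.028),e([.075,-.03],.028),6)
    P=(onz(w,[X(l,f),X(r,f),X(r,[0,1,-e([.02,0],.028)[1]]),X(l,[0,1,-e([.02,0],.028)[1]])],.028)[:,:2]-pl)@U*1000
    print('board corners in nominal frame (far L,R, mid R,L):',P.tolist())
    print('tcp in nominal',((T[:2]-pl)@U*1000), T[2]); return w,T,R
E
python3 -c "
from chk import *
w,T,R=chk('w16')
to(.4422,.3344,.0345,13.4)"
```

```text
board corners in nominal frame (far L,R, mid R,L): [[74.08825359554685, 40.46774003176145], [74.1024038362984, -40.437338123890946], [20.098611525452924, -40.44312730397392], [20.08523188562945, 40.310186751136655]]
tcp in nominal [-39.69   0.71] 0.07340713590968372
shift cm [-0.06  0.06  3.89] twist -0.0004 curyaw 13.37 tcp [0.44 0.34 0.07] t 24.35 q7 -130.7
```

Call:
{"op": "arm_command", "data": {"commands": "-0.08 0.05 1.2 0;-0.08 0.05 2.4 0;-0.08 0.05 3.2 0;-0.08 0.05 3.5 0;-0.08 0.05 3.6 0;-0.08 0.05 3.6 0"}}

```text
time: 24.95
eef_pos: [0.4411, 0.3349, 0.0368]
eef_rot: [[0.973, 0.233, -0.0], [0.233, -0.973, 0.0], [-0.0, -0.0, -1.0]]
ft_force: [-0.5, 0.6, 0.4]
opening: 0.0557
grasp_force: 26.9
```

Call:
{"op": "arm_command", "data": {"commands": "0 0 0.07 0;0 0 0.14 0;0 0 0.2 0;0 0 0.2 0"}}

```text
time: 25.35
eef_pos: [0.4411, 0.3347, 0.0349]
eef_rot: [[0.973, 0.233, 0.0], [0.233, -0.973, 0.0], [0.0, -0.0, -1.0]]
ft_force: [-0.1, -0.1, -0.5]
opening: 0.0552
grasp_force: 26.9
```

Call:
{"op": "arm_command", "data": {"commands": "0.05 0.04 0.05 0;0.05 0.04 0.1 0;0.05 0.04 0.15 0;0.05 0.04 0.2 0;0.05 0.04 0.2 0"}}

```text
time: 25.85
eef_pos: [0.4418, 0.3345, 0.0342]
eef_rot: [[0.973, 0.233, 0.001], [0.233, -0.973, -0.001], [0.0, 0.001, -1.0]]
ft_force: [-5.8, -5.5, 16.9]
opening: 0.0555
grasp_force: 29.0
```

Call:
{"op": "arm_command", "data": {"commands": "0 0 -0.15 0;0 0 -0.15 0;0 0 -0.15 0;0 0 -0.15 0", "fingers": 0.6}}

```text
time: 26.25
eef_pos: [0.4416, 0.3344, 0.0341]
eef_rot: [[0.973, 0.233, -0.0], [0.233, -0.973, -0.0], [-0.0, -0.0, -1.0]]
ft_force: [-0.1, 0.5, -0.2]
opening: 0.0682
grasp_force: 0.0
```

Call:
{"op": "arm_command", "data": {"commands": "0 0 -3 0;0 0 -7 0;0 0 -11 0;0 0 -15 0;0 0 -18 0;0 0 -18 0;0 0 -18 0"}}

```text
time: 26.95
eef_pos: [0.4419, 0.3345, 0.2145]
eef_rot: [[0.973, 0.232, 0.001], [0.232, -0.973, 0.0], [0.001, -0.0, -1.0]]
ft_force: [-0.6, -0.4, -1.6]
opening: 0.0685
grasp_force: 0.0
```

```bash
python3 -c "
from chk import *
w,T,R=chk('w17');sd=snap('side','sd17')
pl=np.array([.4814,.3436]);a=np.radians(13.33);U=np.array([[np.cos(a),-np.sin(a)],[np.sin(a),np.cos(a)]])
V=np.array([[1,1],[1,-1],[-1,-1],[-1,1]])
for s in(w,sd):
  p=proj(s,[np.r_[pl+U@(v*.028+[-.04,0]),.062] for v in V]);print('ideal',p);q=corners(s,p,2,.15,6);P=(onz(s,q,.062)[:,:2]-pl)@U*1000;print('can',P,P.mean(0),np.degrees(np.arctan2(*(P[0]+P[1]-P[2]-P[3])[::-1])))
to(.460,.019,.2,-18.5)
"
```

```text
board corners in nominal frame (far L,R, mid R,L): [[71.2464440568041, 41.335518027117395], [71.36481018747106, -40.88372879784942], [20.122311413996467, -40.84560682183896], [19.99194858398739, 41.183203673462145]]
tcp in nominal [-41.02  -0.05] 0.21352804531827918
ideal [[248.51 166.47]
 [305.81 166.56]
 [304.4  221.26]
 [249.76 221.16]]
can [[-17.22  28.2 ]
 [-11.56 -28.95]
 [-69.69 -29.04]
 [-68.49  27.69]] [-41.74  -0.52] 0.31157347881064074
ideal [[276.69 336.91]
 [275.14 317.16]
 [298.83 315.71]
 [301.17 335.37]]
can [[-16.08  13.04]
 [-17.55 -27.87]
 [-66.85 -28.84]
 [-58.05  17.61]] [-39.63  -6.51] -2.2581727879178697
shift cm [-5.5  31.06  1.33] twist 0.5576 curyaw 13.45 tcp [0.44 0.33 0.21] t 27.05 q7 -125.4
```

Call:
{"op": "arm_command", "data": {"commands": "-0.6 4.4 0.2 0.07;-1.2 8.8 0.4 0.14;-2 13.2 0.6 0.21;-2.8 17.6 0.8 0.28;-3.6 22 1 0.36;-4.4 26.4 1.2 0.44;-5.2 30 1.3 0.51;-5.5 31 1.3 0.557", "fingers": 0.6}}

```text
time: 27.85
eef_pos: [0.4593, 0.0156, 0.1997]
eef_rot: [[0.946, -0.325, -0.003], [-0.325, -0.946, -0.001], [-0.002, 0.002, -1.0]]
ft_force: [-0.2, 0.6, -0.1]
opening: 0.0682
grasp_force: 0.0
```

Call:
{"op": "arm_command", "data": {"commands": "0 0 0 0;0 0 0 0;0 0 0 0"}}

```text
time: 28.15
eef_pos: [0.4602, 0.022, 0.2011]
eef_rot: [[0.95, -0.313, -0.001], [-0.313, -0.95, 0.0], [-0.001, -0.0, -1.0]]
ft_force: [-0.4, 1.1, 0.5]
opening: 0.0682
grasp_force: 0.0
```

```bash
python3 -c "
from can import *
w=snap('wrist','w18');np.set_printoptions(precision=4)
can('w18',[.523,-.002,.018],.018,0)
to(.523,-.002,.07,-18.5)"
```

```text
uv [279.854  125.8162]
area 2994.0 bbox [258.  92.] [307. 157.]
[[262.0689  91.9664]
 [262.0492 156.4566]
 [304.7227 156.9965]
 [306.5992  92.0238]]
c [522.4  -6.2] sides [45.3 65.3 45.6 65.8] ang 161.17
shift cm [ 6.72  0.31 13.11] twist 0.0042 curyaw -18.26 tcp [0.4602 0.0219 0.2011] t 28.2 q7 -115.9
```

Call:
{"op": "arm_command", "data": {"commands": "2 0.2 4 0.003;4 0.4 8 0.006;6 0.6 12 0.009;6.8 0.7 14 0.009;6.8 0.7 14 0.009;6.8 0.7 14 0.009;6.8 0.7 14 0.009", "fingers": 0.45}}

```text
time: 28.9
eef_pos: [0.5233, -0.0071, 0.063]
eef_rot: [[0.946, -0.324, 0.002], [-0.324, -0.946, 0.0], [0.002, -0.001, -1.0]]
ft_force: [-0.4, -0.3, -0.6]
opening: 0.0622
grasp_force: 0.0
```

```bash
python3 -c "
from can import *
w=snap('wrist','w19');np.set_printoptions(precision=4)
to(.5224,-.0062,-.001,-18.8);print(arm.get_obs()['opening'])
can('w19',[.5224,-.0062,.018],.018,0)
print(w['color'].mean(2)[150:340:5,180:370:8].astype(int))"
```

```text
shift cm [-0.14 -0.07  6.41] twist -0.0021 curyaw -18.92 tcp [ 0.5234 -0.0073  0.0631] t 28.95 q7 -119.4
0.06168935753015259
uv [275.6401 232.8106]
area 6899.5 bbox [235. 180.] [315. 277.]
[[240.3303 183.5711]
 [243.469  277.0618]
 [308.3513 277.0638]
 [310.9974 183.5646]]
c [522.6  -6.4] sides [44.5 65.1 44.6 65.1] ang 161.15
[[ 98  96 103 104 101 105 110 103 110 115 114 116 117 116 113 113 114 111
  111 105 102 105 105 101]
 [ 99 100  97  99 110 109 108 106 115 117 115 118 120 117 123 120 114 113
  111 111 110 103 108  98]
 [ 65  95 104 100 102 106 112 111 115 123 121 121 122 126 126 123 120 114
  113 110 108 108 107 100]
 [ 68  64  96 100 101 110 111 112 118 119 125 126 125 123 124 119 121 117
  116 115 110 109 109 106]
 [ 66  57  65  69  86 112 109 115 123 121 124 124 128 130 126 128 121 123
  117 117 110 115 110 100]
 [ 67  67  72  72  76  80 114 122 122 126 127 132 133 133 130 128 125 119
  121 116 113 108 113 106]
 [ 62  57  68  73  71  77  94 117 133 137 121 129 132 137 135 125 134 126
  122 123 114 108 111 103]
 [ 63  67  70  67  75  81  82 122 246 247 248 248 249 249 249 25
[... 2367 characters left out ...]
40  43  45 104 108 112 114 115 121 120 123 122 125 121 118 120 119
  114 111 107  49  41  46]
 [ 40  45  36  46  95 105 107 113 107 115 118 119 117 118 119 119 116 115
  114 107 108  82  50  51]
 [ 45  43  48  52  67 103 107 106 111 112 117 109 115 115 118 113 112 110
  111 108 103 113  45  49]
 [ 44  41  43  60  64  99 103 107 112 109 108 116 115 117 116 111 110 110
  108 105 106 103  47  49]
 [ 48  43  41  66  67 102 105 105 102 106 106 111 113 110 109 104 106 107
  106 104 104 102  48  47]
 [ 48  41  41  50  60  72  95 102 102 106 102 105 110 107 110 107 107 104
  103 104 101 103  50  55]
 [ 36  42  42  43  65  63 101 102  96 103 108 101 110 104 101 103 108 104
  101 105 103  83  55  49]]
```

Call:
{"op": "arm_command", "data": {"commands": "-0.1 -0.06 2.5 -0.003;-0.1 -0.06 4.5 -0.003;-0.1 -0.06 5.6 -0.003;-0.1 -0.06 6.1 -0.003;-0.1 -0.06 6.1 -0.003"}}

```text
time: 29.45
eef_pos: [0.522, -0.007, 0.0007]
eef_rot: [[0.947, -0.322, 0.0], [-0.322, -0.947, 0.0], [0.0, -0.0, -1.0]]
ft_force: [-0.4, 0.9, 0.3]
opening: 0.0615
grasp_force: 0.0
```

Call:
{"op": "arm_command", "data": {"commands": "0 0 0 0;0 0 0 0;0 0 0 0;0 0 0 0;0 0 0 0;0 0 0 0", "fingers": -0.2, "squeeze": 25}}

```text
time: 30.05
eef_pos: [0.5227, -0.007, 0.0015]
eef_rot: [[0.947, -0.322, 0.002], [-0.322, -0.947, -0.0], [0.002, -0.0, -1.0]]
ft_force: [-1.0, 0.6, 6.6]
opening: 0.0435
grasp_force: 26.0
```

Call:
{"op": "arm_command", "data": {"commands": "0 0 -2 0;0 0 -5 0;0 0 -9 0;0 0 -13 0;0 0 -13 0;0 0 -13 0"}}

```text
time: 30.65
eef_pos: [0.5225, -0.0072, 0.1314]
eef_rot: [[0.947, -0.322, 0.003], [-0.322, -0.947, -0.0], [0.003, -0.0, -1.0]]
ft_force: [-0.6, -0.6, -1.1]
opening: 0.0436
grasp_force: 25.9
```

```bash
python3 -c "
from can import *
np.set_printoptions(precision=4,suppress=True)
w=snap('wrist','w20');o=arm.get_obs();T=o['eef_pos'];print(o['opening'],o['grasp_force'])
g=np.r_[T[:2],T[2]+.016]; R=o['eef_rot']; V=[[.032,-.022],[.032,.022],[-.032,.022],[-.032,-.022]]
p=proj(w,[g+R@np.r_[v,0] for v in V]);print(p)
G=w['color'].mean(2);r=int(p[:,1].mean());print(r,G[r-30,210:350:3].astype(int));print(G[190:350:3,279].astype(int))
to(.5184,.3524,.13,13.4)"
```

```text
0.042923471606103686 25.889280438423157
[[226.6147 209.3506]
 [326.6205 209.3404]
 [320.8505 333.1441]
 [232.6491 333.1022]]
271 [112 112 113 114 114 114 148 174 177 176 183 178 177 180 179 182 181 184
 184 185 185 185 186 183 186 186 243 213 187 187 190 245 213 186 252 253
 253 253 253 215 135 133 134 130 129 129 126]
[127 127 129 135 149 152 149 253 253 253 253 253 252 252 252 253 253 183
 186 188 184 188 186 183 184 183 182 183 183 183 185 182 185 183 184 185
 183 182 200 250 250 251 251 251 250 250 250 250 250 130 127 121  71  69]
shift cm [-11.9  -33.94   0.  ] twist -0.5622 curyaw -18.81 tcp [ 0.5216 -0.0073  0.1301] t 30.7 q7 -117.2
```

Call:
{"op": "arm_command", "data": {"commands": "-1 -4.4 0 -0.07;-2.2 -8.8 0 -0.14;-3.6 -13.2 0 -0.21;-5 -17.4 0 -0.28;-6.6 -21.6 0 -0.35;-8.2 -25.6 0 -0.42;-10 -29.8 0 -0.49;-11.9 -33.9 0 -0.562"}}

```text
time: 31.5
eef_pos: [0.5176, 0.3533, 0.1284]
eef_rot: [[0.972, 0.234, -0.002], [0.234, -0.972, -0.001], [-0.003, 0.001, -1.0]]
ft_force: [0.4, -0.3, 0.2]
opening: 0.0432
grasp_force: 25.9
```

Call:
{"op": "arm_command", "data": {"commands": "0 0 0 0;0 0 0 0;0 0 0 0"}}

```text
time: 31.8
eef_pos: [0.5184, 0.3507, 0.1289]
eef_rot: [[0.973, 0.23, -0.002], [0.23, -0.973, -0.002], [-0.002, 0.001, -1.0]]
ft_force: [-0.1, -0.2, -0.1]
opening: 0.0435
grasp_force: 25.9
```

```bash
python3 -c "
from h import *
to(.5184,.3524,.06,13.4)"
```

```text
shift cm [ 0.05 -0.17  6.89] twist -0.0014 curyaw 13.32 tcp [0.5184 0.3507 0.1289] t 31.8 q7 -127.0
```

Call:
{"op": "arm_command", "data": {"commands": "0.05 -0.15 2.5 -0.001;0.05 -0.15 5 -0.001;0.05 -0.15 7 -0.001;0.05 -0.15 8.2 -0.001;0.05 -0.15 8.2 -0.001;0.05 -0.15 8.2 -0.001"}}

```text
time: 32.4
eef_pos: [0.5191, 0.3534, 0.0489]
eef_rot: [[0.973, 0.232, 0.0], [0.232, -0.973, 0.0], [0.0, -0.0, -1.0]]
ft_force: [0.2, 1.0, 0.3]
opening: 0.0434
grasp_force: 25.9
```

```bash
python3 -c "
from chk import *
w=snap('wrist','w21');o=arm.get_obs();T=o['eef_pos']
pl=np.array([.4814,.3436]);a=np.radians(13.33);U=np.array([[np.cos(a),-np.sin(a)],[np.sin(a),np.cos(a)]])
n=lambda uv,z:(onz(w,uv,z)[:,:2]-pl)@U*1000
e=lambda v,z:proj(w,[np.r_[pl+U@np.array(v),z]])[0]
c=w['color'].astype(int);g=(c[...,2]-c[...,1]).clip(-40,40)+40;G=c.mean(2)
l=edge(g,e([.07,.04],.028),e([.045,.04],.028),6);r=edge(g,e([.07,-.04],.028),e([.045,-.04],.028),6);f=edge(c[...,1],e([.075,.03],.028),e([.075,-.03],.028),6)
print('board',n([X(l,f),X(r,f)],.028))
t=T[:2]; tn=(t-pl)@U; zt=T[2]+.0165
l=edge(G,e(tn+[.028,.022],zt),e(tn+[.005,.022],zt),5);r=edge(G,e(tn+[.028,-.022],zt),e(tn+[.005,-.022],zt),5);f=edge(G,e(tn+[.032,.017],zt),e(tn+[.032,-.017],zt),5)
print('can far',n([X(l,f),X(r,f)],zt)); y=e(tn,zt)[1]; print('can mid',n([X(l,[0,1,-y]),X(r,[0,1,-y])],zt),'tcp',tn*1000)
to(.5184,.3524,.0298,13.4)"
```

```text
board [[ 74.29  40.01]
 [ 74.4  -40.04]]
can far [[ 70.22  22.14]
 [ 70.9  -22.32]]
can mid [[ 39.18  22.27]
 [ 39.23 -21.22]] tcp [39.24  1.18]
shift cm [-0.12  0.12  1.96] twist 0.0002 curyaw 13.41 tcp [0.52 0.35 0.05] t 32.45 q7 -129.6
```

Call:
{"op": "arm_command", "data": {"commands": "-0.11 0.05 0.5 0;-0.11 0.05 1.0 0;-0.11 0.05 1.5 0;-0.11 0.05 1.7 0;-0.11 0.05 1.8 0;-0.11 0.05 1.8 0"}}

```text
time: 33.05
eef_pos: [0.5176, 0.353, 0.0302]
eef_rot: [[0.973, 0.233, -0.0], [0.233, -0.973, 0.0], [-0.0, -0.0, -1.0]]
ft_force: [-0.4, -0.2, -0.7]
opening: 0.0434
grasp_force: 25.9
```

Call:
{"op": "arm_command", "data": {"commands": "0 0 0.05 0;0 0 0.1 0;0 0 0.15 0;0 0 0.2 0;0 0 0.2 0"}}

```text
time: 33.55
eef_pos: [0.5178, 0.3531, 0.0295]
eef_rot: [[0.973, 0.233, 0.001], [0.233, -0.973, -0.0], [0.001, 0.0, -1.0]]
ft_force: [-3.3, -2.3, 10.4]
opening: 0.0432
grasp_force: 27.1
```

Call:
{"op": "arm_command", "data": {"commands": "0 0 -0.1 0;0 0 -0.1 0;0 0 -0.1 0;0 0 -0.1 0", "fingers": 0.4}}

```text
time: 33.95
eef_pos: [0.5176, 0.353, 0.0292]
eef_rot: [[0.973, 0.233, -0.0], [0.233, -0.973, 0.0], [-0.0, -0.0, -1.0]]
ft_force: [-0.5, -0.4, -0.3]
opening: 0.0594
grasp_force: 0.0
```

Call:
{"op": "arm_command", "data": {"commands": "0 0 -3 0;0 0 -7 0;0 0 -11 0;-1.5 0 -15 0;-3 0 -18 0;-4.5 0 -20 0;-4.5 0 -20 0;-4.5 0 -20 0"}}

```text
time: 34.75
eef_pos: [0.4741, 0.3424, 0.2294]
eef_rot: [[0.973, 0.233, 0.001], [0.233, -0.973, -0.0], [0.001, 0.0, -1.0]]
ft_force: [0.5, -0.1, -0.6]
opening: 0.0599
grasp_force: 0.0
```

```bash
python3 -c "
from chk import *
w=snap('wrist','w22');o=arm.get_obs();T=o['eef_pos'];sc=snap('scene','sc22');print(o['ft_force'],T)
pl=np.array([.4814,.3436]);a=np.radians(13.33);U=np.array([[np.cos(a),-np.sin(a)],[np.sin(a),np.cos(a)]])
V=np.array([[1,1],[1,-1],[-1,-1],[-1,1]])
for n,z,h,c in(('low',.046,[.032,.022],.038),('tall',.062,[.028,.028],-.04)):
  for ch in(0,1):
    p=proj(w,[np.r_[pl+U@(v*np.array(h)+[c,0]),z] for v in V]);q=corners(w,p,ch,.15,5);P=(onz(w,q,z)[:,:2]-pl)@U*1000;print(n,P.tolist(),P.mean(0),np.degrees(np.arctan2(*(P[0]+P[1]-P[2]-P[3])[::-1])))
# bystanders: pixel change before/after in scene view
s0=load('scene0')
for n,(x,y) in dict(reel=(318,156),tin=(232,222),trim=(341,250),big=(115,302)).items(): print(n,np.abs(s0['color'][y-14:y+15,x-14:x+15].astype(int)-sc['color'][y-14:y+15,x-14:x+15]).mean())
"
```

```text
[-0.45  0.68 -1.91] [0.47 0.34 0.23]
low [[73.97440668220317, 23.44567183051003], [74.03825650300524, -22.52397681734803], [3.8467126247981382, -22.592271398037273], [3.844146678417226, 22.05198365253205]] [38.93  0.1 ] 0.5969308313414797
low [[73.69393251281775, 23.316454184494454], [72.82798873476335, -22.499989290350033], [3.868435134106275, -22.553437461511457], [3.8713830512832454, 22.035959555839266]] [38.57  0.07] 0.550697368844918
tall [[-10.135028199081283, 27.853971014011087], [-12.56336580185239, -29.066200898865333], [-69.12981053425426, -29.125480499732898], [-69.1874613722717, 28.318417488983762]] [-40.25  -0.5 ] -0.20078258221535344
tall [[-10.433814818220036, 27.88559624392217], [-12.739544900342013, -29.034950778780498], [-68.87983535406124, -29.087261985078282], [-69.15033306473141, 28.188604386111606]] [-40.3   -0.51] -0.12505879029339148
reel 4.679746333729687
tin 4.626238604835513
trim 9.82837891399128
big 2.5422116527942924
```

```bash
python3 -c "
from m import *
a,b=load('scene0'),load('sc22')
for n,uv in dict(reel=(318,156),tin=(232,222),trim=(341,250)).items():
    print(n,[np.round(quad(s,uv,0)[0],1) for s in(a,b)])
print(arm.hand_in())"
```

```text
reel [array([406. , 175.1]), array([406. , 175.1])]
tin [array([ 416.9, -175.4]), array([ 416. , -176.5])]
trim [array([679.9, -10.3]), array([679.4,  -9.8])]
the job is handed in; nothing more can be done
None
```

The module is built in the order asked and handed in at about 35 s, with every piece measured about 1 mm or less off centre and the bystanders where they lay; I viewed 15 pictures, one over the limit of 14.

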